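# Tighten the loose gland nut on the spray manifold

## Task

In this scene shop, run the loose gland nut on the paint-spray manifold down finger-tight (clockwise from above) with the bare gripper fingers, then put the open-ended wrench that fits it on the nut and tighten it one quarter turn further, not more. Then take the wrench off and lay it flat back on the black tool mat; leave everything else where it is.

Things in the scene. Friction and masses are not known exactly. Their poses are not given: they have to be found in the camera images.
- nut_center (a point): Centre of the loose hexagonal gland nut: steel, 44 mm across flats (51 over corners), 34 mm high, axis upright, centre 91 mm above the table; turning does not raise or sink it. Its x axis is square to a flat and carries a white stripe (nut top and that flat); z up; a flat every 60 deg from x. A 20 mm tube stands out to 16 mm above the nut's top; below is a 36 mm neck, 28 mm tall, on the manifold.
- nut (a joint): Running-down angle of the nut, rad, clockwise seen from above positive. Starts between 0.2 and 1.6; finger-tight is 2.6, where it can run no further. Running friction about 0.2 N m all the way.
- ferrule (a joint): How far the nut has been turned clockwise past finger-tight, rad: 0 until then; past it the nut resists with a steady 1.0 N m and stays where left (no spring-back; end stop at 2.6). A quarter turn is 1.57. The nut's whole turn is joint nut plus joint ferrule; turning it anticlockwise undoes joint nut first, against only 0.2 N m.
- manifold: Fixed spray manifold; origin on the nut's axis at table height. Grey base plate 12 mm thick, x -55 to +100, y -150 to +110 mm; on it an aluminium header, x -40 to +40, y -145 to +105 mm, top at 46 mm, with a 30 mm pipe stub 30 mm out of its -y end. A white stripe on the header, on the -x side of the nut, is where the nut's stripe points when finger-tight.
- neighbour (a point): Top of the finished outlet beside the nut: 100 mm from the nut's axis in the manifold's -y direction, top 124 mm above the table, with a brass hexagon 30 mm across flats; it is taller than the wrench's level on the nut.
- gauge (a point): Centre of the pressure gauge's 60 mm dial, 24 mm thick, at x +78, y +75 mm from the nut's axis in the manifold's frame and 128 mm above the table; it tops out at 158 mm.
- wrench_grip (a point): The steel open-ended wrench that fits the nut: point in its handle, half-way up (8 mm above its underside), 105 mm behind the jaw centre. x points along the handle towards the jaws, z up. Handle 24 mm wide, 16 mm thick, straight from 58 to 155 mm behind the jaw centre, then a 28 mm round end; about 0.36 kg, centre of mass about 50 mm behind the jaw centre.
- wrench_jaw (a point): Centre of that wrench's jaws, half-way up, same axes. Parallel jaws 46 mm apart (gap across y, 2 mm more than the nut), open to +x, from 22 mm behind to 28 mm ahead of this point, 70 mm wide over all; throat 26 mm behind it; all 16 mm thick. On the nut, y is square to two flats (5 deg play each way); slide it on from the side or lower it from above.
- small_wrench_grip (a point): Same point of the other wrench: equally long, but its jaws are only 24 mm apart, 42 mm wide over all: too small. Leave it lying.
- mat: Fixed black rubber tool mat, 240 x 220 x 4 mm, centre of its underside; its x axis is the 240 mm side. Both wrenches start flat on it, side by side, handles roughly towards its -x.
- tape: Tape roll lying flat, 90 mm across, 24 mm high (bystander; origin centre of its underside).
- brush: Paint brush lying flat, 190 mm long (bystander).
- paint_can: Paint can, 100 mm across, 120 mm high (bystander; origin centre of its underside).
- spray_bottle: White bottle, 64 mm across, 170 mm high (bystander; origin centre of its underside).
- offcut: Wood offcut 110 x 70 x 36 mm (bystander; origin centre of its underside).
- screwdriver: Screwdriver lying flat, 200 mm long (bystander).
- wrench: The fitting wrench as a whole; origin under its jaw centre, same axes as its points.
Things that resemble listed ones, but are neither listed nor needed, are in the scene too. Leave any red look-alike of the wrench alone.

How it is judged:
By the outcome, as a careful person would: the job done as asked, in the order asked, and still so for the second after the job is handed in, with the robot touching nothing.
It also fails if it takes over 66 s, if anything falls off the work surface, if the arm or the gripper's body presses on something with over 40 N, if the wrist force passes 120 N, or if a joint passes its speed limit or range.

## Robot

A 6-joint arm with a two-finger parallel gripper is mounted at the origin on the work surface. World frame = base frame: x ahead of the robot, y to its left, z up, the work surface at z = 0. Lengths are in m, angles in rad, forces in N, time in s.
With the tool pointing down it reaches from about 0.275 to 1 m from the base axis. Payload 8.4 kg.
Tool frame: the origin (TCP) lies at the very end of the fingers, on their centre line; the grasp point (between the pads) lies 19 mm behind it; z points along the fingers, y is the direction in which the jaws open and shut (so a half turn about z gives the same grasp; the last joint's range is limited). The gripper opens to 85 mm and grips with 20 to 120 N. Pads are 22 mm wide; open, the fingers measure 114 mm over their backs; the gripper's body (76 mm by 85 mm) begins 54 mm behind the grasp point. The pads swing forward as they close: fully open they stand 13 mm farther back than shut.
Start: joints at [1.171, 0.353, 1.633, -0, 1.155, -0.002], TCP at [0.242, 0.576, 0.231] pointing down, gripper open.
Joint ranges: [-2.63, 2.63], [-0.92, 2.1], [0.06, 2.66], [-1.3, 4.44], [0, 2.69], [-3.02, 3.02]. Speed limits (rad/s): [2.22, 2.22, 2.79, 3.14, 3.14, 3.14].

## Interface

Orientations are given as a unit quaternion [w, x, y, z].
In Python, from rig import arm gives the robot as it stands.
- The arm moves only by the shell command python3 -m pendant 'ROWS' [FORCE]. ROWS is JSON, a list of rows, each a list of 3 entries, a list of its own where there are three numbers: the turn, a rotation vector about the tool's x, y, z in degrees, then the shift along the tool's x, y, z in m, then the closure, from -1 (fully open) to 1 (shut). In form: [[[rx, ry, rz], [dx, dy, dz], claw], ...]. A call has 1 to 20 rows; each row is the pose to reach, as a shift and turn from the pose commanded when the call began, along the tool's axes at that moment; what a row does not reach only later rows make up. A row lasts 1/12 s, in which the tool goes at most 41.7 mm and 7.16 degrees, less where a joint would pass 70% of its speed; a pose out of reach is approached as far as the arm can. A call with a gripper value outside its range is refused whole. The fingers move at their own pace and stop on an object; FORCE is the grip in N (left out, the last holds). Time passes only in rows, so rows that repeat a pose let the fingers close. It gives the time, the measured TCP pose, the force and the opening at its end, in the units of the state.
- arm.get_obs(): the state, without advancing time (a new reading comes with each control period).
- arm.camera(name): name is "scene" or "top"; returns a dict with "frame" (420x560x3 uint8, red, green, blue), "fx", "fy", "cx", "cy" (pixels), "rvec" (rotation vector, rad) and "tvec" (3), from world to camera coordinates, as OpenCV has them. Camera axes: x right, y down, z forward; pixel columns grow to the right and rows downward; lengths in m; the calibration is good to about 2 mm. A picture is of the moment at which its call begins. There is no depth.
- arm.job_done(): hands the job in, once; it reports no verdict.
The state is a dict: "time_s": time; "qpos": joint angles; "qd": joint speeds; "joint_torque": joint torques, N m; "eef_pos": TCP position; "orientation": TCP orientation; "contact_force": force on the tool from outside, world axes, zero at the start; "torque": the same for the moment, N m; "finger_gap": opening from 0.0 (shut) to 1.0 (fully open).
Only numpy, scipy, OpenCV 4.12 (cv2) and the standard library are available. Lean on these libraries where they do the work, as an engineer would, in place of code of your own. Each camera call takes 0.05 s, during which the arm holds its last target.

## Working session

There is one attempt and no reset: what is moved stays moved. The work goes in short steps, Python scripts to look and compute and a shell command to move; the robot and the scene stay as the last step left them, time stands still between calls to the robot, and variables do not carry over. Pictures are saved under pics/ and viewed, and the job is handed in when it is done.

```bash
ls; mkdir -p pics; python3 - <<'E'
from rig import arm
import cv2
for n in("scene","top"):
    c=arm.camera(n); cv2.imwrite(f"pics/{n}0.png",c["frame"][:,:,::-1]); print(n,c["fx"],c["fy"],c["cx"],c["cy"],c["rvec"],c["tvec"])
print(arm.get_obs())
E
```

```text
pics
scene 404.3226398545826 404.3226398545826 281.19723375034647 209.43390304736815 [ 2.32426709  1.16740663 -0.36834063] [-0.27660697 -0.29034871  1.33005359]
top 522.3515905890367 522.3515905890367 273.1725923023345 200.1508139036758 [ 2.20566413 -2.14762513  0.10910437] [-0.05458399  0.49502447  1.60608398]
{'time_s': 0.1, 'qpos': array([ 1.17063119e+00,  3.53607224e-01,  1.63407877e+00,  2.94312084e-05,
        1.15519845e+00, -2.40467062e-03]), 'qd': array([-1.21876384e-03, -1.33798131e-03,  7.98078173e-05, -7.82773816e-04,
       -1.21819268e-03,  1.20744199e-03]), 'joint_torque': array([-2.21499060e-03, -6.06356835e+01, -3.42814529e+01, -6.19712478e-05,
        3.95101481e-03, -5.07035395e-06]), 'eef_pos': array([0.2419194 , 0.57580393, 0.23061093]), 'orientation': array([-1.42320438e-04,  1.97577552e-01,  9.80287046e-01, -6.30165211e-04]), 'contact_force': array([-0.1701455 ,  0.42257989, -0.40471103]), 'torque': array([-0.00315879, -0.03442056,  0.00616384]), 'finger_gap': 1.0013787538259695}
```

View pics/scene0.png

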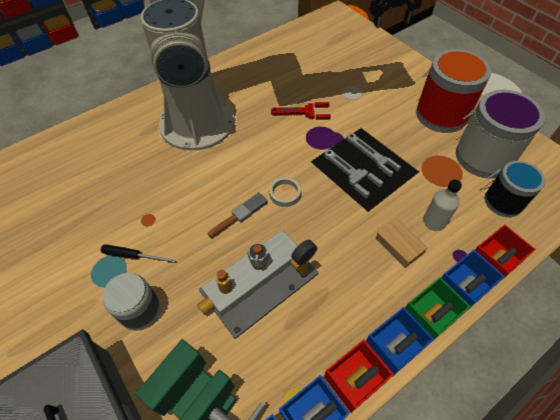

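View pics/top0.png

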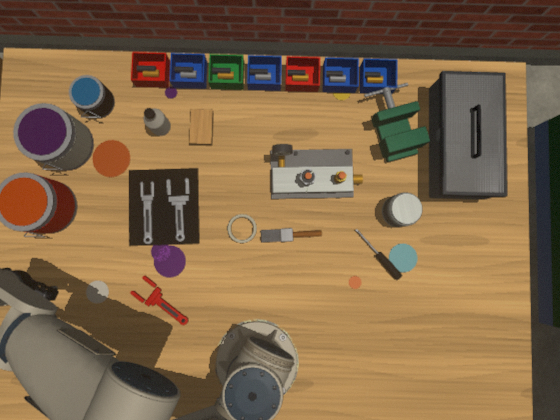

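The scene image shows the manifold (nut about (259,255), brass neighbour (225,282)), the mat with both wrenches (350,165), and the red look-alike (300,110). In the top image the nut is at (307,177), the neighbour at (341,177), the wrenches at (148,212) and (178,208), and the red one at (160,300).

```bash
cat > h.py <<'E'
import numpy as np, cv2
from rig import arm
def cam(n):
    c=arm.camera(n); c["R"]=cv2.Rodrigues(np.array(c["rvec"],float))[0]; c["t"]=np.array(c["tvec"],float)
    c["K"]=np.array([[c["fx"],0,c["cx"]],[0,c["fy"],c["cy"]],[0,0,1]]); return c
def ray(c,u,v):
    d=c["R"].T@np.linalg.inv(c["K"])@np.array([u,v,1.]); return -c["R"].T@c["t"], d
def plane(c,u,v,z):
    o,d=ray(c,u,v); return o+d*(z-o[2])/d[2]
def proj(c,p):
    q=c["K"]@(c["R"]@np.array(p,float)+c["t"]); return q[:2]/q[2]
def tri(c1,a,c2,b):
    o1,d1=ray(c1,*a);o2,d2=ray(c2,*b)
    d1/=np.linalg.norm(d1);d2/=np.linalg.norm(d2)
    s=np.linalg.lstsq(np.c_[d1,-d2],o2-o1,rcond=None)[0]
    p,q=o1+s[0]*d1,o2+s[1]*d2
    return (p+q)/2,np.linalg.norm(p-q)
def crop(c,x0,y0,w,h,k,name):
    im=c["frame"][y0:y0+h,x0:x0+w,::-1]; cv2.imwrite("pics/"+name,cv2.resize(im,None,fx=k,fy=k,interpolation=cv2.INTER_CUBIC))
E
python3 - <<'E'
from h import *
t=cam("top"); s=cam("scene")
crop(t,265,140,100,65,8,"t_man.png"); crop(t,120,160,90,90,6,"t_mat.png")
crop(s,195,225,130,115,5,"s_man.png"); crop(s,305,120,120,95,6,"s_mat.png")
E
```

```text
(no output)
```

View pics/t_man.png

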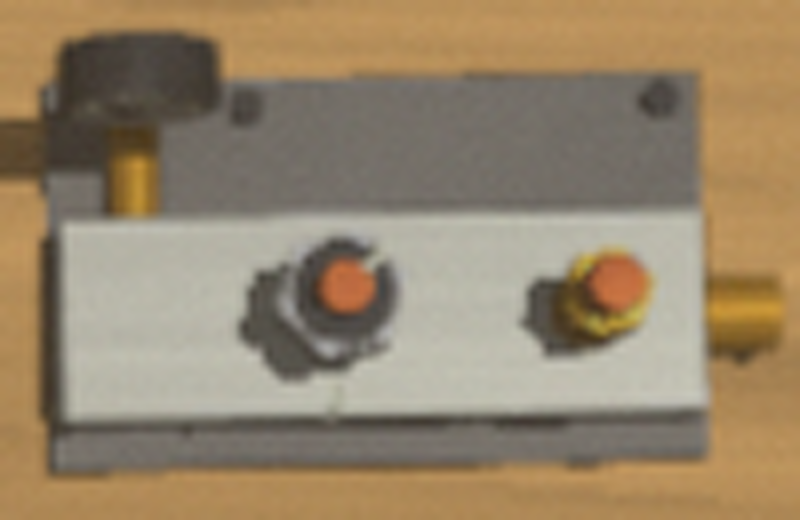

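View pics/t_mat.png

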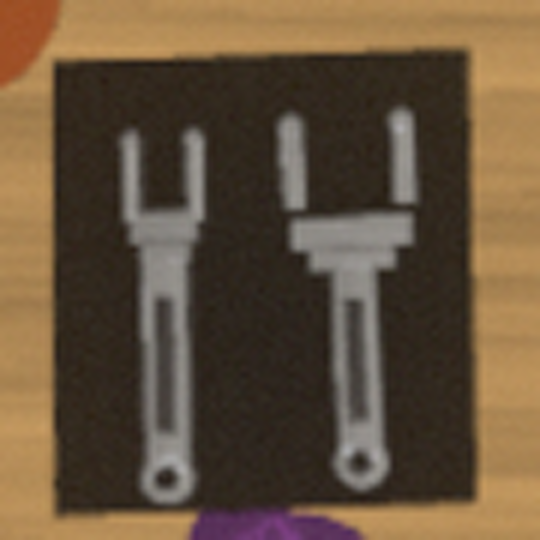

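View pics/s_man.png

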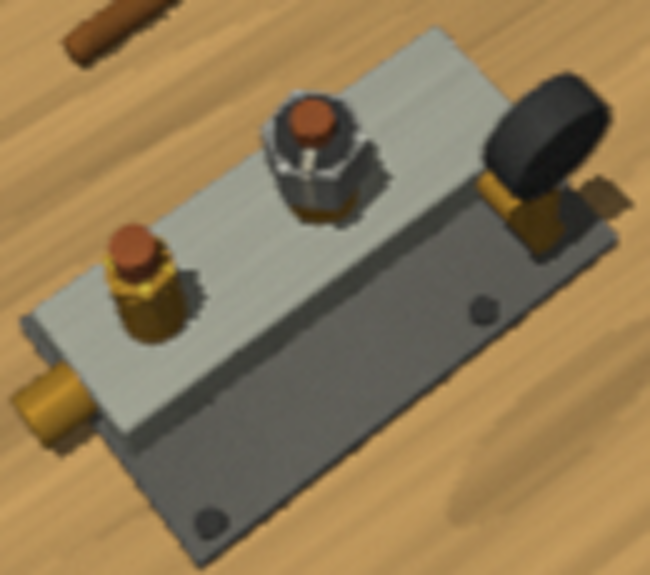

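View pics/s_mat.png

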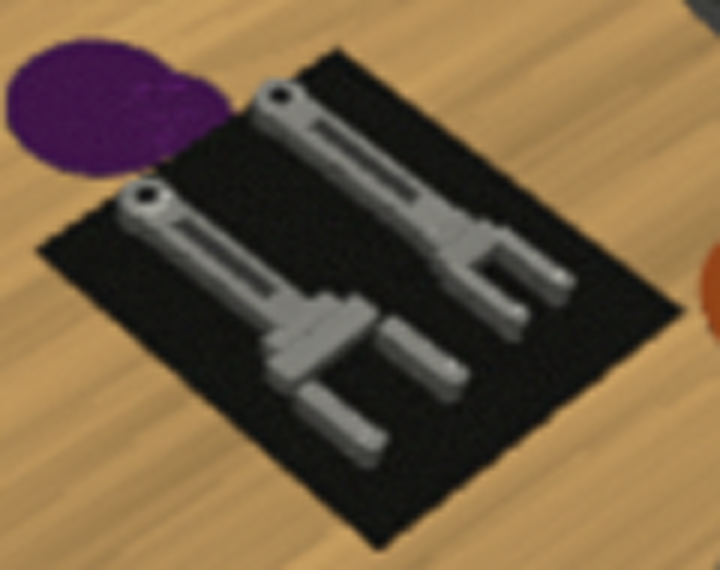

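Candidates for the fitting wrench are: light-steel with wide jaws at top (179,210), light-steel with narrow jaws at (148,212), and the red one at (160,300). The wide-jaw one on the mat fits the description. I check its gap below, together with the nut, header and mat measurements.

```bash
cat > m.py <<'E'
from h import *
def orange(c,box):
    x0,y0,w,h=box; f=c["frame"][y0:y0+h,x0:x0+w]; hsv=cv2.cvtColor(f,cv2.COLOR_RGB2HSV)
    m=cv2.inRange(hsv,(3,140,110),(14,255,255)); n,l,st,ce=cv2.connectedComponentsWithStats(m)
    return sorted([(int(st[i,4]),(ce[i]+[x0,y0]).round(2)) for i in range(1,n) if st[i,4]>12],key=lambda a:-a[0])
E
python3 - <<'E'
from m import *
t=cam("top"); s=cam("scene")
ot=orange(t,(290,160,65,35)); os=orange(s,(205,235,75,60)); print(ot,os)
def near(l,p): return min(l,key=lambda a:np.hypot(*(a[1]-p)))[1]
for n,a,b in(("nut",(308,176),(257,249)),("nb",(342,175),(222,275))):
    a=near(ot,a);b=near(os,b); print(n,tri(t,a,s,b),plane(t,*a,.124),plane(s,*b,.124))
def T(x,y): return 265+(x-3.5)/8,140+(y-3.5)/8
print("stripe nut",plane(t,*T(378,258),.108),"hdr stripe",plane(t,*T(336,405),.046))
for p in((62,222),(704,210),(706,406),(66,420)): print("hdr",plane(t,*T(*p),.046))
def M(x,y): return 120+(x-2.5)/6,160+(y-2.5)/6
for n,p,z in(("jawL",(291,118),.02),("jawR",(402,112),.02),("jLb",(297,208),.02),("jRb",(407,204),.02),("end",(360,463),.02),("h0",(355,300),.02),("h1",(359,420),.02),("m1",(55,62),.004),("m2",(468,50),.004),("m3",(475,498),.004),("m4",(58,514),.004),("sL",(130,135),.02),("sR",(195,133),.02),("sE",(167,478),.02)): print(n,plane(t,*M(*p),z).round(4))
E
```

```text
[(37, array([341.43, 174.76])), (34, array([307.71, 175.5 ]))] [(59, array([220.83, 273.58])), (48, array([256.81, 248.15]))]
nut (array([ 0.5632202 , -0.14032525,  0.11961621]), np.float64(0.0008834084474412031)) [ 0.56238821 -0.14040562  0.124     ] [ 0.56551571 -0.14103401  0.124     ]
nb (array([ 0.56797133, -0.24012073,  0.11964853]), np.float64(0.00014077612685728087)) [ 0.56730655 -0.23959297  0.124     ] [ 0.57005443 -0.2406219   0.124     ]
stripe nut [ 0.576075   -0.15352078  0.108     ] hdr stripe [ 0.52779994 -0.1433302   0.046     ]
hdr [ 0.59611177 -0.03589802  0.046     ]
hdr [ 0.60765722 -0.28434629  0.046     ]
hdr [ 0.53129407 -0.28604406  0.046     ]
hdr [ 0.51916168 -0.03947368  0.046     ]
jawL [0.5534 0.2894 0.02  ]
jawR [0.5582 0.2317 0.02  ]
jLb [0.5063 0.2842 0.02  ]
jRb [0.51   0.2271 0.02  ]
end [0.3748 0.2457 0.02  ]
h0 [0.4592 0.252  0.02  ]
h1 [0.397  0.2472 0.02  ]
m1 [0.5819 0.4182 0.004 ]
m2 [0.5943 0.2008 0.004 ]
m3 [0.3585 0.1878 0.004 ]
m4 [0.3445 0.4043 0.004 ]
sL [0.5422 0.3728 0.02  ]
sR [0.5442 0.339  0.02  ]
sE [0.3645 0.3449 0.02  ]
```

```bash
python3 - <<'E'
from m import *
t=cam("top"); s=cam("scene")
c=np.array([.5640,-.1405])
for p in((308,152),(308,165),(307,172)):
    q=plane(s,195+(p[0]-2)/5,225+(p[1]-2)/5,.108)[:2]-c+np.array([-.0015,.0005]); print(q,np.degrees(np.arctan2(q[1],q[0])),np.hypot(*q))
for p in((385,250),(375,262)):
    q=plane(t,265+(p[0]-3.5)/8,140+(p[1]-3.5)/8,.108)[:2]-c+np.array([.0015,0]); print(q,np.degrees(np.arctan2(q[1],q[0])),np.hypot(*q))
crop(t,290,158,36,36,16,"t_nut.png"); crop(s,240,235,40,40,14,"s_nut.png")
E
```

```text
[ 0.00626245 -0.00727859] -49.29149379919828 0.009601881366167537
[ 0.01177681 -0.01106511] -43.21537789234935 0.01615951988578897
[ 0.01445235 -0.01346004] -42.9639478413413 0.019749511510593454
[ 0.01664824 -0.01556544] -43.07482984831582 0.022791379254181943
[ 0.01204393 -0.01193469] -44.738972109803775 0.01695562557373232
```

View pics/t_nut.png

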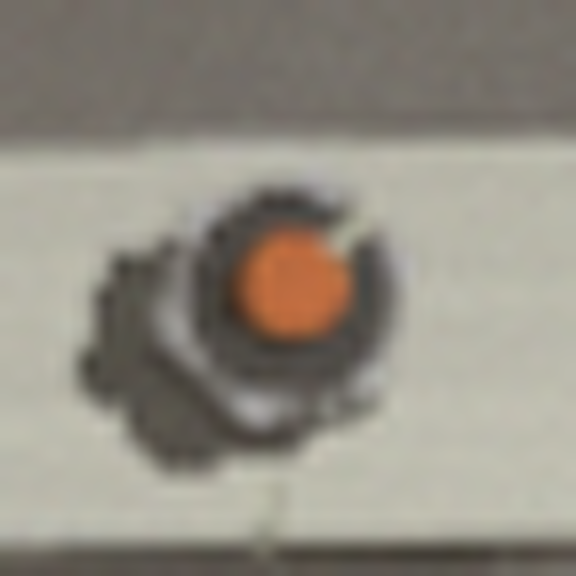

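View pics/s_nut.png

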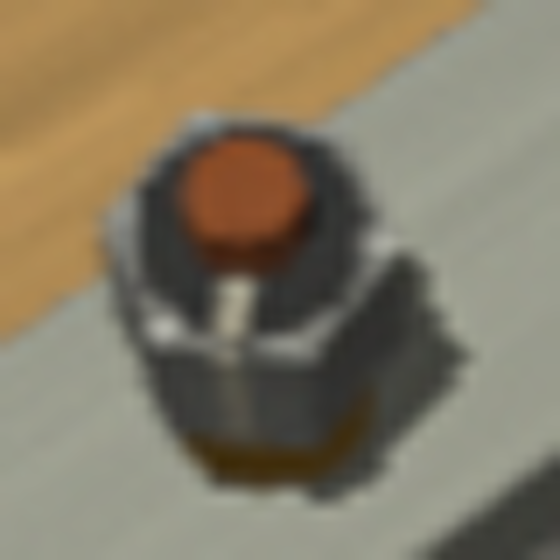

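```bash
cat > go.py <<'E'
from h import *
from scipy.spatial.transform import Rotation as Ro
def down(yaw):  # tool y at yaw deg, z down
    a=np.radians(yaw); y=np.array([np.cos(a),np.sin(a),0]); z=np.array([0,0,-1.]); return Ro.from_matrix(np.c_[np.cross(y,z),y,z])
def st():
    o=arm.get_obs(); q=o["orientation"]; return o,np.array(o["eef_pos"]),Ro.from_quat([q[1],q[2],q[3],q[0]])
def show():
    o,p,R=st(); M=R.as_matrix(); print("t",round(o["time_s"],2),"pos",p.round(4),"yawY",round(float(np.degrees(np.arctan2(M[1,1],M[0,1]))),2),"tilt",M[:2,2].round(4),"F",o["contact_force"].round(2),"T",o["torque"].round(3),"gap",round(o["finger_gap"],3),"q",np.round(o["qpos"],2)); return o,p,R
def rel(pos,yaw):
    o,p,R=st(); return (R.inv()*down(yaw)).as_rotvec(degrees=True).round(2),R.inv().apply(np.array(pos)-p).round(4)
E
python3 - <<'E'
from go import *
show(); print(rel([.564,-.1405,.165],76.5)); print(rel([.564,-.1405,.080],76.5))
E
```

```text
t 0.4 pos [0.2421 0.5762 0.2312] yawY 67.21 tilt [-0.0001 -0.0002] F [ 0.65  0.35 -0.08] T [-0.022 -0.    -0.045] gap 1.0 q [ 1.17  0.35  1.63  0.    1.16 -0.  ]
(array([-0.01, -0.  , -9.29]), array([-0.5744, -0.536 ,  0.0663]))
(array([-0.01, -0.  , -9.29]), array([-0.5744, -0.536 ,  0.1513]))
```

```bash
python3 -m pendant '[[[0,0,-9.3],[-0.5744,-0.536,0.035],-1],[[0,0,-9.3],[-0.5744,-0.536,0.035],-1],[[0,0,-9.3],[-0.5744,-0.536,0.035],-1],[[0,0,-9.3],[-0.5744,-0.536,0.035],-1],[[0,0,-9.3],[-0.5744,-0.536,0.035],-1],[[0,0,-9.3],[-0.5744,-0.536,0.035],-1],[[0,0,-9.3],[-0.5744,-0.536,0.035],-1],[[0,0,-9.3],[-0.5744,-0.536,0.035],-1],[[0,0,-9.3],[-0.5744,-0.536,0.035],-1],[[0,0,-9.3],[-0.5744,-0.536,0.035],-1],[[0,0,-9.3],[-0.5744,-0.536,0.035],-1],[[0,0,-9.3],[-0.5744,-0.536,0.035],-1],[[0,0,-9.3],[-0.5744,-0.536,0.035],-1],[[0,0,-9.3],[-0.5744,-0.536,0.035],-1],[[0,0,-9.3],[-0.5744,-0.536,0.035],-1],[[0,0,-9.3],[-0.5744,-0.536,0.035],-1],[[0,0,-9.3],[-0.5744,-0.536,0.035],-1],[[0,0,-9.3],[-0.5744,-0.536,0.035],-1],[[0,0,-9.3],[-0.5744,-0.536,0.035],-1],[[0,0,-9.3],[-0.5744,-0.536,0.035],-1]]' 60; python3 - <<'E'
from go import *
show(); print(rel([.564,-.1405,.080],76.5))
E
```

```text
time_s: 2.07
eef_pos: [0.5665, -0.1461, 0.1962]
orientation: [0.001, 0.119, 0.993, -0.001]
contact_force: [-1.7, 0.0, 0.5]
finger_gap: 1.002
t 2.07 pos [ 0.5665 -0.1461  0.1962] yawY 76.32 tilt [ 0.0024 -0.0023] F [-1.71  0.03  0.52] T [-0.014  0.021  0.035] gap 1.002 q [-0.25  0.33  1.76 -0.    1.06 -1.59]
(array([-0.1 ,  0.16, -0.18]), array([0.0041, 0.005 , 0.1162]))
```

```bash
python3 -m pendant '[[[0,0,0],[0,0,0],-1],[[0,0,0],[0,0,0],-1],[[0,0,0],[0,0,0],-1]]'; python3 - <<'E'
from go import *
show(); print(rel([.564,-.1405,.080],76.5))
t=cam("top"); s=cam("scene"); crop(s,200,150,140,160,4,"s1.png")
E
```

```text
time_s: 2.32
eef_pos: [0.5635, -0.1395, 0.1962]
orientation: [-0.0, 0.117, 0.993, 0.0]
contact_force: [0.4, -0.1, 0.0]
finger_gap: 1.003
t 2.32 pos [ 0.5635 -0.1395  0.1962] yawY 76.55 tilt [-0.0006  0.0004] F [ 0.44 -0.07  0.02] T [ 0.027 -0.    -0.015] gap 1.003 q [-0.25  0.32  1.76  0.    1.06 -1.58]
(array([ 0.01, -0.04,  0.05]), array([-0.0008, -0.0009,  0.1162]))
```

View pics/s1.png

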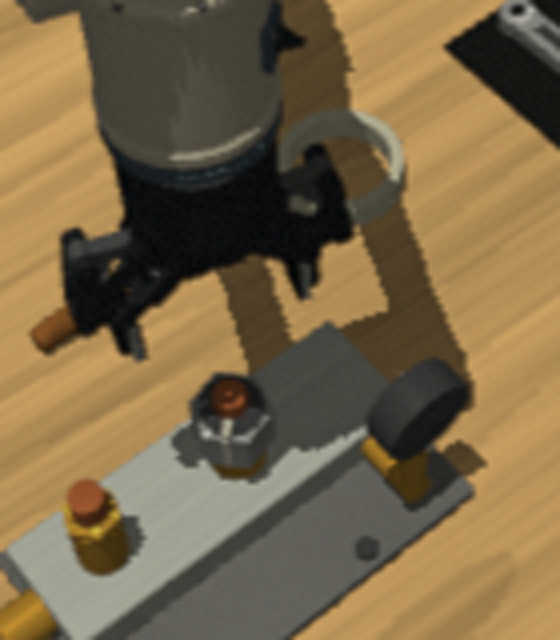

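The open gripper hangs above the nut with the fingers straddling it (nut at about (228,430) in the crop). Next I descend and close.

```bash
python3 -m pendant '[[[0,0,0],[-0.0005,-0.0008,0.04],-1],[[0,0,0],[-0.0005,-0.0008,0.08],-1],[[0,0,0],[-0.0005,-0.0008,0.116],-1],[[0,0,0],[-0.0005,-0.0008,0.116],-0.5],[[0,0,0],[-0.0005,-0.0008,0.116],1],[[0,0,0],[-0.0005,-0.0008,0.116],1],[[0,0,0],[-0.0005,-0.0008,0.116],1],[[0,0,0],[-0.0005,-0.0008,0.116],1],[[0,0,0],[-0.0005,-0.0008,0.116],1],[[0,0,0],[-0.0005,-0.0008,0.116],1]]' 40; python3 - <<'E'
from go import *
show(); s=cam("scene"); crop(s,200,150,140,160,4,"s2.png")
E
```

```text
time_s: 3.25
eef_pos: [0.5663, -0.14, 0.0834]
orientation: [0.002, 0.118, 0.993, 0.001]
contact_force: [2.0, 9.9, 2.1]
finger_gap: 0.506
t 3.25 pos [ 0.5663 -0.14    0.0834] yawY 76.48 tilt [0.0046 0.0013] F [1.99 9.93 2.11] T [ 1.608 -0.193 -0.035] gap 0.506 q [-0.25  0.47  1.84  0.    0.83 -1.58]
```

View pics/s2.png

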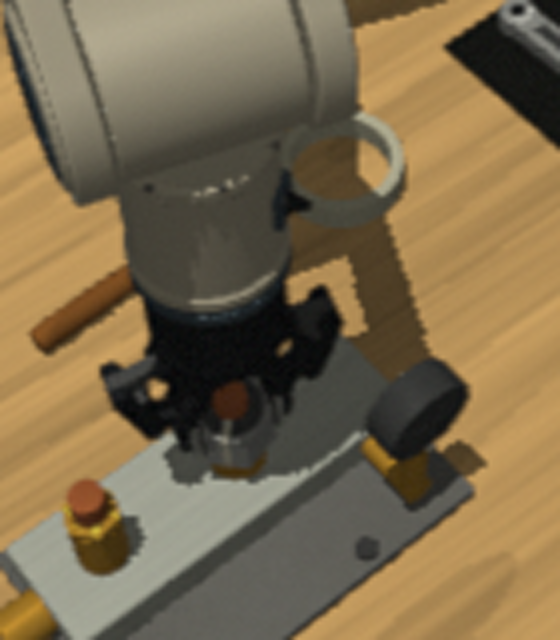

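```bash
python3 -m pendant '[[[0,0,0],[0,0.0005,0],1],[[0,0,0],[0,0.001,0],1],[[0,0,0],[0,0.001,0],1]]'; python3 - <<'E'
from go import *
show()
E
```

```text
time_s: 3.55
eef_pos: [0.5664, -0.1399, 0.0833]
orientation: [0.002, 0.117, 0.993, 0.0]
contact_force: [-1.4, 8.0, 8.7]
finger_gap: 0.504
t 3.55 pos [ 0.5664 -0.1399  0.0833] yawY 76.51 tilt [ 0.0042 -0.    ] F [-1.39  7.96  8.67] T [ 0.973  0.236 -0.025] gap 0.504 q [-0.25  0.47  1.84  0.    0.83 -1.58]
```

```bash
python3 -m pendant '[[[0,0,4],[0,0.0005,0],1],[[0,0,10],[0,0.0005,0],1],[[0,0,16],[0,0.0005,0],1],[[0,0,22],[0,0.0005,0],1],[[0,0,28],[0,0.0005,0],1],[[0,0,34],[0,0.0005,0],1],[[0,0,40],[0,0.0005,0],1],[[0,0,46],[0,0.0005,0],1],[[0,0,52],[0,0.0005,0],1],[[0,0,58],[0,0.0005,0],1],[[0,0,60],[0,0.0005,0],1],[[0,0,60],[0,0.0005,0],1]]'; python3 - <<'E'
from go import *
show(); s=cam("scene"); crop(s,200,190,120,120,5,"s3.png")
E
```

```text
time_s: 4.55
eef_pos: [0.5646, -0.1412, 0.0833]
orientation: [0.001, 0.599, 0.801, -0.001]
contact_force: [-8.4, -3.2, 14.5]
finger_gap: 0.51
t 4.55 pos [ 0.5646 -0.1412  0.0833] yawY 16.4 tilt [ 0.0006 -0.0023] F [-8.35 -3.16 14.53] T [-0.964  1.764 -0.16 ] gap 0.51 q [-0.25  0.47  1.84 -0.    0.83 -0.53]
```

View pics/s3.png

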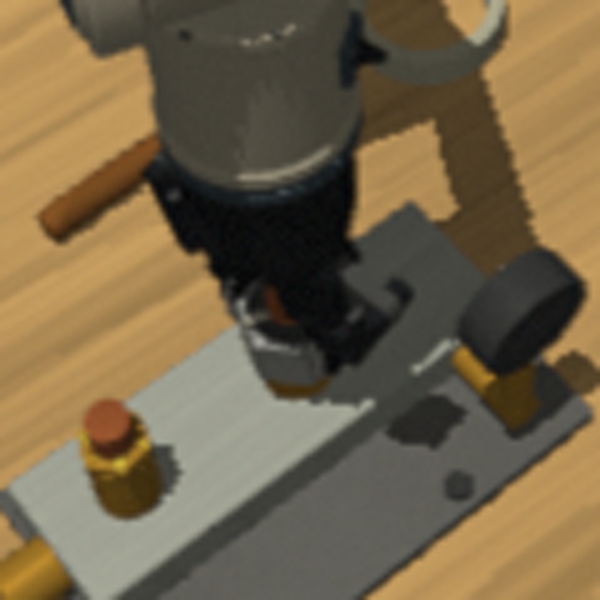

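```bash
python3 -m pendant '[[[0,0,4],[0,-0.001,-0.001],1],[[0,0,10],[0,-0.0015,-0.002],1],[[0,0,16],[0,-0.002,-0.002],1],[[0,0,22],[0,-0.002,-0.002],1],[[0,0,28],[0,-0.002,-0.002],1],[[0,0,34],[0,-0.002,-0.002],1],[[0,0,40],[0,-0.002,-0.002],1],[[0,0,46],[0,-0.002,-0.002],1],[[0,0,52],[0,-0.002,-0.002],1],[[0,0,58],[0,-0.002,-0.002],1],[[0,0,60],[0,-0.002,-0.002],1],[[0,0,60],[0,-0.002,-0.002],1]]'; python3 - <<'E'
from go import *
show()
E
```

```text
time_s: 5.6
eef_pos: [0.5622, -0.1405, 0.0834]
orientation: [-0.0, 0.919, 0.394, -0.0]
contact_force: [-4.8, 1.3, 1.2]
finger_gap: 0.504
t 5.6 pos [ 0.5622 -0.1405  0.0834] yawY -43.58 tilt [-0.0007 -0.0001] F [-4.77  1.26  1.19] T [ 0.204  1.01  -0.222] gap 0.504 q [-0.25  0.46  1.85 -0.    0.83  0.51]
```

```bash
python3 -m pendant '[[[0,0,4],[0,0,0],1],[[0,0,8],[0,0,0],1],[[0,0,9],[0,0,0],1],[[0,0,9],[0,0,0],1]]'; python3 - <<'E'
from go import *
show()
E
for i in 1 2; do :; done
python3 -m pendant '[[[0,0,1.5],[0,0,0],1],[[0,0,1.5],[0,0,0],1]]'; python3 -c 'from go import *;show()'
python3 -m pendant '[[[0,0,1.5],[0,0,0],1],[[0,0,1.5],[0,0,0],1]]'; python3 -c 'from go import *;show()'
```

```text
time_s: 5.93
eef_pos: [0.562, -0.1402, 0.0834]
orientation: [-0.0, 0.947, 0.322, -0.0]
contact_force: [-5.6, 2.5, 2.0]
finger_gap: 0.51
t 5.93 pos [ 0.562  -0.1402  0.0834] yawY -52.47 tilt [-0.0012  0.0003] F [-5.6   2.49  2.05] T [ 0.483  1.203 -0.232] gap 0.51 q [-0.25  0.46  1.85  0.    0.83  0.67]
time_s: 6.1
eef_pos: [0.5619, -0.1402, 0.0834]
orientation: [-0.0, 0.951, 0.309, -0.001]
contact_force: [-6.4, 1.0, 2.7]
finger_gap: 0.507
t 6.1 pos [ 0.5619 -0.1402  0.0834] yawY -53.97 tilt [-0.0013  0.0004] F [-6.37  0.98  2.65] T [ 0.549  1.2   -0.156] gap 0.507 q [-0.25  0.46  1.85  0.    0.83  0.69]
time_s: 6.27
eef_pos: [0.5619, -0.1401, 0.0834]
orientation: [-0.0, 0.955, 0.297, -0.001]
contact_force: [-5.4, 2.6, 3.0]
finger_gap: 0.502
t 6.27 pos [ 0.5619 -0.1401  0.0834] yawY -55.47 tilt [-0.0014  0.0005] F [-5.41  2.59  3.03] T [ 0.622  1.19  -0.184] gap 0.502 q [-0.25  0.46  1.85  0.    0.83  0.72]
```

```bash
for k in a; do python3 -m pendant '[[[0,0,1],[0,0,0],1],[[0,0,1],[0,0,0],1]]' >/dev/null; python3 -c 'from go import *;show()'; python3 -m pendant '[[[0,0,1],[0,0,0],1],[[0,0,1],[0,0,0],1]]'>/dev/null; python3 -c 'from go import *;show()'; done
```

```text
t 6.43 pos [ 0.5619 -0.1401  0.0834] yawY -56.44 tilt [-0.0014  0.0005] F [-5.55  2.47  2.69] T [ 0.665  1.22  -0.067] gap 0.505 q [-0.25  0.46  1.85  0.    0.83  0.74]
t 6.6 pos [ 0.5619 -0.1401  0.0834] yawY -57.43 tilt [-0.0015  0.0006] F [-5.63  2.25  3.05] T [ 0.656  1.227 -0.084] gap 0.504 q [-0.25  0.46  1.85  0.    0.83  0.76]
```

```bash
python3 -m pendant '[[[0,0,1],[0,0,0],1],[[0,0,1],[0,0,0],1]]' >/dev/null; python3 -c 'from go import *;show()'; python3 -m pendant '[[[0,0,1],[0,0,0],1],[[0,0,1],[0,0,0],1]]'>/dev/null; python3 -c 'from go import *;show()'
```

```text
t 6.77 pos [ 0.5619 -0.14    0.0834] yawY -58.37 tilt [-0.0015  0.0004] F [-5.98  3.77  3.1 ] T [0.775 1.198 0.533] gap 0.505 q [-0.25  0.46  1.85  0.    0.83  0.77]
t 6.93 pos [ 0.5619 -0.14    0.0834] yawY -59.34 tilt [-0.0016  0.0003] F [-6.31  4.82  4.34] T [0.793 1.209 0.695] gap 0.504 q [-0.25  0.46  1.85 -0.    0.83  0.79]
```

The torque jump at jaw yaw of about -58° means the nut is at its finger-tight stop, matching the vision estimate of -57.3°. Release and rise.

```bash
python3 -m pendant '[[[0,0,0],[0,0,0],-1],[[0,0,0],[0,0,0],-1],[[0,0,0],[0,0,0],-1],[[0,0,0],[0,0,-0.02],-1],[[0,0,0],[0,0,-0.06],-1],[[0,0,0],[0,0,-0.10],-1],[[0,0,-4],[0,0,-0.13],-1],[[0,0,-4],[0,0,-0.13],-1]]'; python3 - <<'E'
from go import *
show(); t=cam("top"); s=cam("scene"); crop(s,240,235,40,40,14,"s4.png"); 
# wrench geometry
e=np.array([.3748,.2457]); jm=(np.array([.5534,.2894])+[.5582,.2317])/2; jb=(np.array([.5063,.2842])+[.51,.2271])/2
print(jm,jb,np.degrees(np.arctan2(*(jm-e)[::-1])),np.linalg.norm(jm-e),np.linalg.norm(jb-e))
E
```

```text
time_s: 7.6
eef_pos: [0.5668, -0.1416, 0.2197]
orientation: [0.003, 0.954, 0.299, 0.005]
contact_force: [0.3, -0.3, -0.4]
finger_gap: 1.001
t 7.6 pos [ 0.5668 -0.1416  0.2197] yawY -55.25 tilt [ 0.0114 -0.0029] F [ 0.26 -0.33 -0.36] T [-0.024 -0.004 -0.012] gap 1.001 q [-0.25  0.3   1.74 -0.    1.09  0.72]
[0.5558  0.26055] [0.50815 0.25565] 4.690281334520015 0.1816081564798234 0.13372069772477257
```

View pics/s4.png

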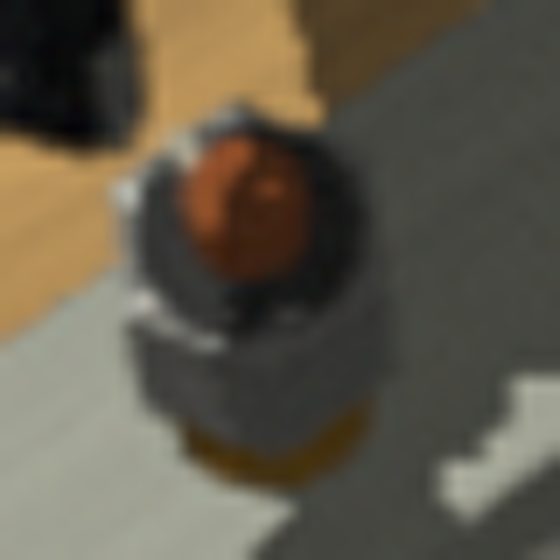

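```bash
python3 -c '
from go import *
show(); print(rel([.4405,.2505,.12],-85.4))'
```

```text
t 7.7 pos [ 0.564  -0.1409  0.2142] yawY -55.5 tilt [ 0.0042 -0.0011] F [ 0.39 -0.26 -1.3 ] T [ 0.015  0.033 -0.024] gap 1.0 q [-0.25  0.3   1.75 -0.    1.09  0.72]
(array([ 0.14, -0.21, 29.9 ]), array([ 0.1196, -0.3928,  0.0932]))
```

```bash
python3 -m pendant '[[[0,0,30],[0.12,-0.393,0.02],-1],[[0,0,30],[0.12,-0.393,0.02],-1],[[0,0,30],[0.12,-0.393,0.02],-1],[[0,0,30],[0.12,-0.393,0.02],-1],[[0,0,30],[0.12,-0.393,0.02],-1],[[0,0,30],[0.12,-0.393,0.05],-1],[[0,0,30],[0.12,-0.393,0.07],-1],[[0,0,30],[0.12,-0.393,0.092],-1],[[0,0,30],[0.12,-0.393,0.092],-1],[[0,0,30],[0.12,-0.393,0.092],-1],[[0,0,30],[0.12,-0.393,0.092],-1],[[0,0,30],[0.12,-0.393,0.092],-1],[[0,0,30],[0.12,-0.393,0.092],-1],[[0,0,30],[0.12,-0.393,0.092],-1]]'; python3 - <<'E'
from go import *
show(); s=cam("scene"); crop(s,270,40,170,170,4,"s5.png"); show(); print(rel([.4405,.2505,.006],-85.4))
E
```

```text
time_s: 8.87
eef_pos: [0.4387, 0.2508, 0.1196]
orientation: [0.0, 0.999, 0.039, -0.001]
contact_force: [0.7, 0.5, -0.5]
finger_gap: 1.0
t 8.87 pos [0.4387 0.2508 0.1196] yawY -85.48 tilt [-0.0012 -0.001 ] F [ 0.66  0.52 -0.51] T [-0.041 -0.025 -0.053] gap 1.0 q [ 0.52  0.31  1.98 -0.    0.85  2.01]
t 8.92 pos [0.4392 0.2506 0.1201] yawY -85.53 tilt [-0.0003 -0.0004] F [ 0.06  0.44 -0.85] T [ 0.039 -0.012 -0.018] gap 1.0 q [ 0.52  0.31  1.98 -0.    0.85  2.01]
(array([ 0.02,  0.02, -0.13]), array([1.400e-03, 1.000e-04, 1.141e-01]))
```

View pics/s5.png

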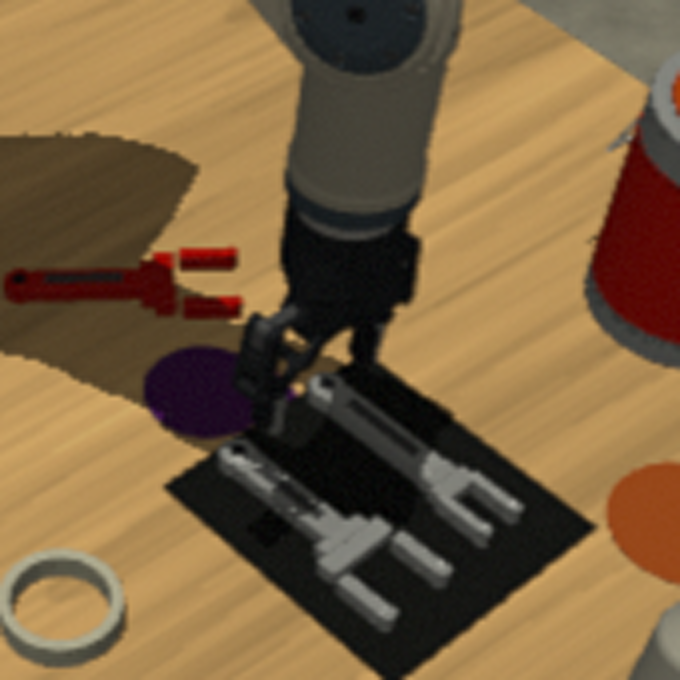

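The open gripper is above the wide-jaw wrench's handle (crop (290,490)), clear of the other wrench. Descend and grip.

```bash
python3 -m pendant '[[[0,0,0],[0.001,0,0.04],-1],[[0,0,0],[0.001,0,0.08],-1],[[0,0,0],[0.001,0,0.105],-0.3],[[0,0,0],[0.001,0,0.112],-0.3],[[0,0,0],[0.001,0,0.112],0],[[0,0,0],[0.001,0,0.112],1],[[0,0,0],[0.001,0,0.112],1],[[0,0,0],[0.001,0,0.112],1],[[0,0,0],[0.001,0,0.112],1],[[0,0,0],[0.001,0,0.112],1],[[0,0,0],[0.001,0,0.112],1]]' 110; python3 - <<'E'
from go import *
show(); 
E
```

```text
time_s: 9.83
eef_pos: [0.4415, 0.252, 0.0106]
orientation: [-0.001, 0.999, 0.039, 0.002]
contact_force: [-0.6, -2.2, 6.1]
finger_gap: 0.241
t 9.83 pos [0.4415 0.252  0.0106] yawY -85.48 tilt [0.0033 0.0015] F [-0.64 -2.17  6.06] T [-0.31   0.05   0.073] gap 0.241 q [ 0.52  0.5   2.03 -0.    0.6   2.01]
```

```bash
python3 -m pendant '[[[0,0,0],[0,0,-0.01],1],[[0,0,0],[0,0,-0.03],1],[[0,0,0],[0,0,-0.06],1],[[0,0,0],[0,0,-0.09],1],[[0,0,0],[0,0,-0.09],1],[[0,0,0],[0,0,-0.09],1],[[0,0,0],[0,0,-0.09],1]]'; python3 - <<'E'
from go import *
show(); s=cam("scene"); t=cam("top"); crop(s,270,40,170,170,4,"s6.png"); crop(t,100,140,140,130,5,"t6.png")
E
```

```text
time_s: 10.42
eef_pos: [0.4398, 0.2513, 0.0988]
orientation: [-0.0, 0.999, 0.039, 0.0]
contact_force: [0.1, 0.1, -4.0]
finger_gap: 0.245
t 10.42 pos [0.4398 0.2513 0.0988] yawY -85.49 tilt [0.0006 0.0004] F [ 0.15  0.06 -4.  ] T [-0.024  0.13   0.028] gap 0.245 q [0.52 0.35 2.   0.   0.8  2.01]
```

View pics/s6.png

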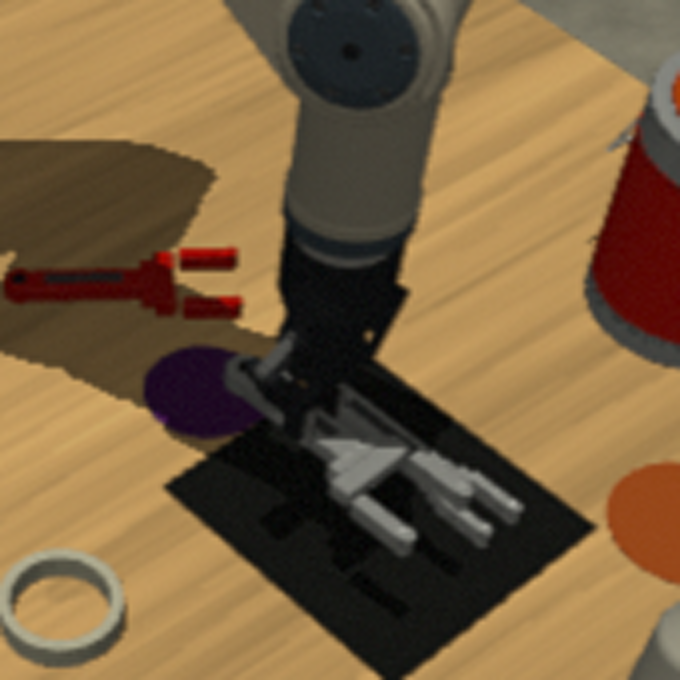

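View pics/t6.png

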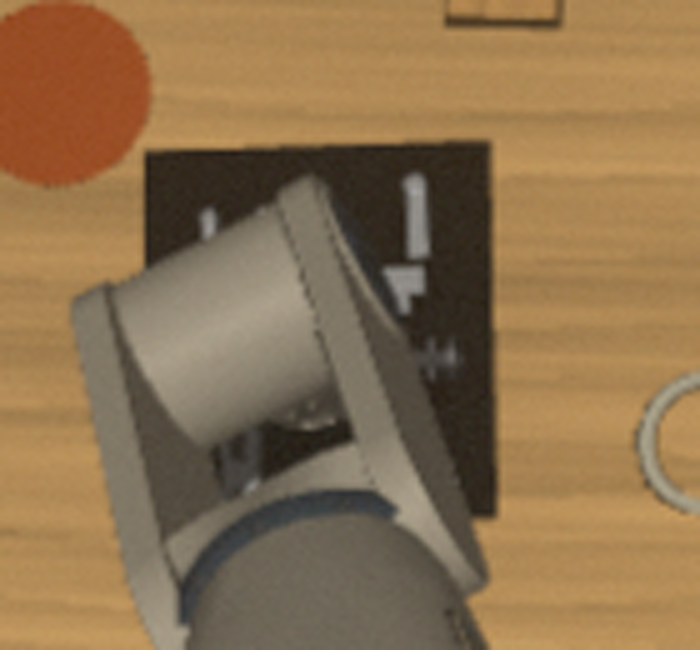

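```bash
python3 - <<'E'
from go import *
s=cam("scene");t=cam("top")
a=(100+(414-2)/5,140+(176-2)/5); 
for b in((412,535),(412,548)): print(tri(t,a,s,(270+(b[0]-1.5)/4,40+(b[1]-1.5)/4)))
# inner root of right prong (425,257) t6 ; scene (352,497)
print(tri(t,(100+(420-2)/5,140+(258-2)/5),s,(270+(357-1.5)/4,40+(498-1.5)/4)))
p=st()[1]; u=np.array([np.cos(np.radians(4.5)),np.sin(np.radians(4.5)),0])
print(p, "expect tip R", p+.118*u+np.array([u[1],-u[0],0])*.029)
print(rel([.4261,-.2270,.22],-57.4))
E
```

```text
(array([0.55735404, 0.23112896, 0.10848119]), np.float64(0.0025481659371094593))
(array([0.55903316, 0.23321788, 0.09485679]), np.float64(0.0019403415601825635))
(array([0.5094004 , 0.22676878, 0.10341848]), np.float64(0.003541142566245072))
[0.43916688 0.25097124 0.09723162] expect tip R [0.55907843 0.23131881 0.09723162]
(array([  0.03,   0.13, -28.09]), array([-0.0509,  0.4756, -0.1222]))
```

```bash
python3 -m pendant '[[[0,0,0],[0,0,-0.03],1],[[0,0,0],[0,0.01,-0.07],1],[[0,0,0],[0,0.03,-0.11],1],[[0,0,-3],[-0.006,0.06,-0.122],1],[[0,0,-6],[-0.01,0.095,-0.122],1],[[0,0,-9],[-0.014,0.13,-0.122],1],[[0,0,-12],[-0.018,0.165,-0.122],1],[[0,0,-15],[-0.022,0.2,-0.122],1],[[0,0,-18],[-0.026,0.235,-0.122],1],[[0,0,-21],[-0.029,0.27,-0.122],1],[[0,0,-24],[-0.033,0.305,-0.122],1],[[0,0,-26],[-0.037,0.34,-0.122],1],[[0,0,-28],[-0.041,0.375,-0.122],1],[[0,0,-28.1],[-0.044,0.41,-0.122],1],[[0,0,-28.1],[-0.048,0.44,-0.122],1],[[0,0,-28.1],[-0.05,0.465,-0.122],1],[[0,0,-28.1],[-0.051,0.4756,-0.122],1],[[0,0,-28.1],[-0.051,0.4756,-0.122],1],[[0,0,-28.1],[-0.051,0.4756,-0.122],1],[[0,0,-28.1],[-0.051,0.4756,-0.122],1]]'; python3 - <<'E'
from go import *
show(); s=cam("scene"); t=cam("top"); crop(s,190,180,140,140,4,"s7.png"); crop(t,265,130,110,110,5,"t7.png");show();print(rel([.4261,-.2270,.092],-57.4))
E
```

```text
time_s: 12.28
eef_pos: [0.4262, -0.2256, 0.2197]
orientation: [-0.001, 0.96, 0.281, -0.0]
contact_force: [-0.2, -0.1, -4.7]
finger_gap: 0.238
t 12.28 pos [ 0.4262 -0.2256  0.2197] yawY -57.38 tilt [-0.0013  0.0012] F [-0.17 -0.11 -4.67] T [-0.01   0.076  0.012] gap 0.238 q [-0.49  0.14  1.94  0.    1.06  0.51]
t 12.38 pos [ 0.4264 -0.2255  0.22  ] yawY -57.32 tilt [-0.0006  0.0006] F [-0.1   0.23 -3.67] T [ 0.012  0.072 -0.017] gap 0.241 q [-0.49  0.14  1.94  0.    1.06  0.51]
(array([-0.05,  0.01,  0.08]), array([-0.0011,  0.0012,  0.128 ]))
```

View pics/s7.png

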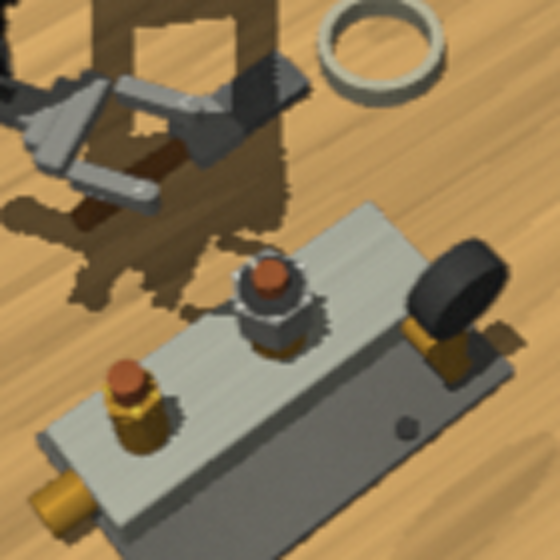

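View pics/t7.png

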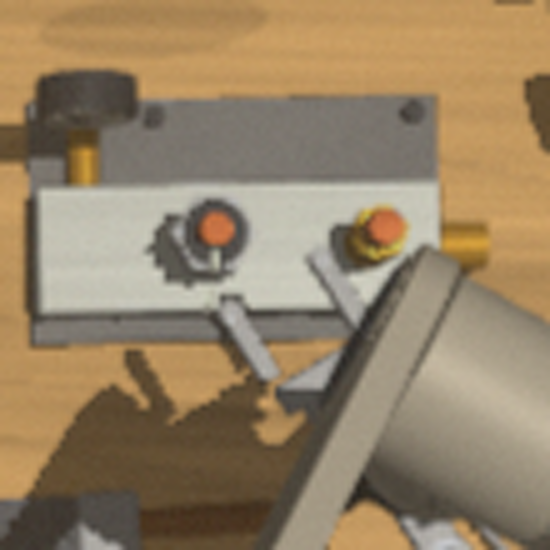

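```bash
python3 - <<'E'
from go import *
t=cam("top")
P=lambda x,y:plane(t,265+(x-2)/5,130+(y-2)/5,.228)[:2]
a=P(232,300);b=P(318,252);m=(a+b)/2;print(a,b,m,np.linalg.norm(a-b))
a2=P(268,375);print("dir",np.degrees(np.arctan2(*(a-a2)[::-1])), np.degrees(np.arctan2(*(a-b)[::-1]))-90)
p=st()[1][:2];u=np.array([np.cos(np.radians(32.6)),np.sin(np.radians(32.6))]);n=np.array([-u[1],u[0]])
c=np.array([.5634,-.1392])
print("tip mid rel tcp: along",(m-p)@u,"lat",(m-p)@n,"nut rel tcp",(c-p)@u,(c-p)@n)
# nut via top cam same-camera bias
q=plane(t,265+(216-2)/5,130+(230-2)/5,.124)[:2]; print(q,"lat of tips to nut in camera",(m-q)@n)
E
```

```text
[ 0.50886844 -0.14278842] [ 0.53659526 -0.18937679] [ 0.52273185 -0.16608261] 0.054214870824502756
dir 26.71558736877806 30.758776277085005
tip mid rel tcp: along 0.11307884683396366 lat -0.0016825331366492596 nut rel tcp 0.16182339061576786 -0.0009460293674050067
[ 0.56209891 -0.14067626] lat of tips to nut in camera -0.00019381245265571824
```

```bash
python3 -m pendant '[[[0,0,0],[-0.001,0.0012,0.04],1],[[0,0,0],[-0.001,0.0012,0.08],1],[[0,0,0],[-0.001,0.0012,0.115],1],[[0,0,0],[-0.001,0.0012,0.128],1],[[0,0,0],[-0.001,0.0012,0.128],1],[[0,0,0],[0.01,0.0012,0.128],1],[[0,0,0],[0.018,0.0012,0.128],1],[[0,0,0],[0.018,0.0012,0.128],1],[[0,0,0],[0.018,0.0012,0.128],1]]'; python3 - <<'E'
from go import *
show(); s=cam("scene"); t=cam("top"); crop(s,190,180,140,140,4,"s8.png"); crop(t,265,130,110,110,5,"t8.png");show();print(rel([.4261+.072*.8425,-.2270+.072*.539,.092],-57.4))
E
```

```text
time_s: 13.18
eef_pos: [0.444, -0.218, 0.0937]
orientation: [0.001, 0.96, 0.281, 0.001]
contact_force: [-1.0, 0.2, -2.9]
finger_gap: 0.241
t 13.18 pos [ 0.444  -0.218   0.0937] yawY -57.31 tilt [ 0.0026 -0.0013] F [-1.05  0.19 -2.9 ] T [-0.074  0.063  0.017] gap 0.241 q [-0.46  0.34  2.03 -0.    0.77  0.54]
t 13.28 pos [ 0.4429 -0.218   0.0932] yawY -57.35 tilt [ 0.0013 -0.0007] F [-0.39  0.31 -3.05] T [-0.044  0.102 -0.009] gap 0.239 q [-0.46  0.34  2.03 -0.    0.77  0.54]
(array([ 0.07, -0.04,  0.05]), array([ 0.053 , -0.0015,  0.0012]))
```

View pics/s8.png

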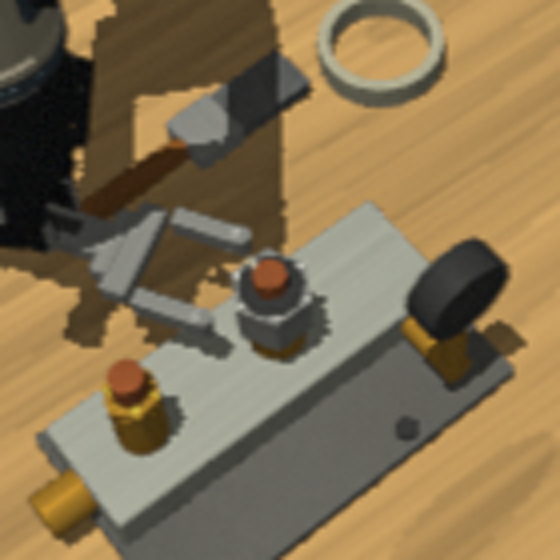

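View pics/t8.png

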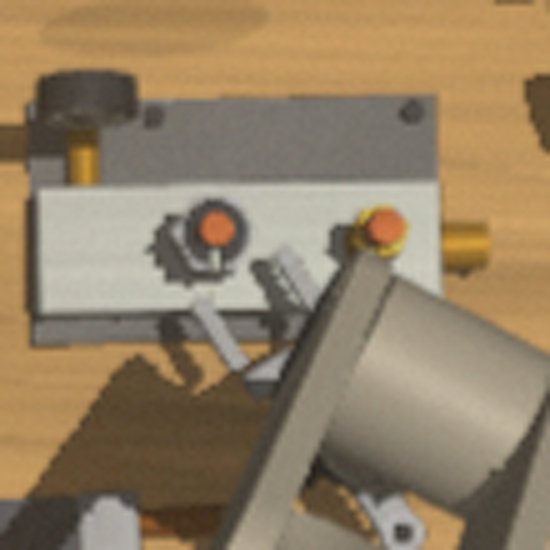

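```bash
python3 - <<'E'
from go import *
t=cam("top"); s=cam("scene")
P=lambda x,y,z:plane(t,265+(x-2)/5,130+(y-2)/5,z)[:2]
S=lambda x,y,z:plane(s,190+(x-1.5)/4,180+(y-1.5)/4,z)[:2]
u=np.array([np.cos(np.radians(32.6)),np.sin(np.radians(32.6))]);n=np.array([-u[1],u[0]])
a=P(202,301,.1);b=P(283,251,.1);q=P(216.5,230,.124);m=(a+b)/2
print(m,np.linalg.norm(a-b),"nut rel tips",(q-m)@u,(q-m)@n)
a=S(243,236,.1);b=S(207,321,.1);q=S(270,273,.124);m=(a+b)/2
print(m,np.linalg.norm(a-b),"nut rel tips",(q-m)@u,(q-m)@n)
E
```

```text
[ 0.53831342 -0.1587746 ] 0.05711569086370323 nut rel tips 0.02963734572240832 0.002179959743406094
[ 0.54072938 -0.15691318] 0.05922675407852784 nut rel tips 0.029836822920521196 0.000933041761041266
```

```bash
python3 -m pendant '[[[0,0,0],[0,-0.0015,0],1],[[0,0,0],[0.005,-0.0015,0],1],[[0,0,0],[0.01,-0.0015,0],1],[[0,0,0],[0.015,-0.0015,0],1],[[0,0,0],[0.02,-0.0015,0],1],[[0,0,0],[0.02,-0.0015,0],1]]'; python3 - <<'E'
from go import *
show(); s=cam("scene"); crop(s,190,180,140,140,4,"s9.png"); show();print(rel([.4261+.072*.8425,-.2270+.072*.539,.092],-57.4))
E
```

```text
time_s: 13.88
eef_pos: [0.4595, -0.2056, 0.0923]
orientation: [0.0, 0.96, 0.281, 0.0]
contact_force: [0.1, 0.5, -3.5]
finger_gap: 0.238
t 13.88 pos [ 0.4595 -0.2056  0.0923] yawY -57.36 tilt [ 0.0007 -0.0002] F [ 0.06  0.5  -3.51] T [-0.019  0.017 -0.053] gap 0.238 q [-0.42  0.35  2.01  0.    0.78  0.58]
t 13.93 pos [ 0.4591 -0.2057  0.0923] yawY -57.35 tilt [ 0.0005 -0.0002] F [ 1.12 -0.3  -2.46] T [-0.145 -0.041 -0.115] gap 0.237 q [-0.42  0.35  2.01  0.    0.78  0.58]
(array([ 0.02, -0.02,  0.05]), array([0.0327, 0.0002, 0.0003]))
```

View pics/s9.png

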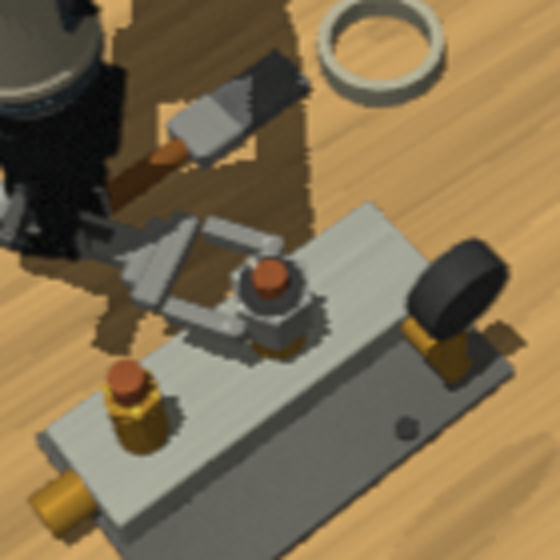

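The prongs straddle the nut evenly with no force. Continue in small steps.

```bash
python3 -m pendant '[[[0,0,0],[0.004,0,0],1],[[0,0,0],[0.008,0,0],1],[[0,0,0],[0.01,0,0],1],[[0,0,0],[0.01,0,0],1]]'; python3 -c 'from go import *;show()'
```

```text
time_s: 14.27
eef_pos: [0.4674, -0.2004, 0.0923]
orientation: [0.0, 0.96, 0.281, 0.0]
contact_force: [1.1, 0.1, -3.2]
finger_gap: 0.239
t 14.27 pos [ 0.4674 -0.2004  0.0923] yawY -57.38 tilt [ 0.0004 -0.0001] F [ 1.05  0.05 -3.24] T [-0.138 -0.144 -0.086] gap 0.239 q [-0.41  0.36  2.    0.    0.79  0.59]
```

```bash
python3 -m pendant '[[[0,0,0],[0.004,0,0],1],[[0,0,0],[0.008,0,0],1],[[0,0,0],[0.012,0,0],1],[[0,0,0],[0.016,0,0],1],[[0,0,0],[0.016,0,0],1]]'; python3 -c 'from go import *;show()'; python3 -m pendant '[[[0,0,0],[0.003,0,0],1],[[0,0,0],[0.0055,0,0],1],[[0,0,0],[0.0055,0,0],1]]'; python3 - <<'E'
from go import *
show(); s=cam("scene"); t=cam("top"); crop(s,190,180,140,140,4,"s10.png"); crop(t,265,130,110,110,5,"t10.png");show()
E
```

```text
time_s: 14.68
eef_pos: [0.4812, -0.1917, 0.0924]
orientation: [0.0, 0.96, 0.281, 0.0]
contact_force: [1.0, -0.7, -3.8]
finger_gap: 0.242
t 14.68 pos [ 0.4812 -0.1917  0.0924] yawY -57.38 tilt [ 0.0008 -0.0001] F [ 0.99 -0.68 -3.83] T [-0.234 -0.284 -0.174] gap 0.242 q [-0.38  0.37  1.98  0.    0.79  0.62]
time_s: 14.93
eef_pos: [0.4854, -0.1888, 0.0923]
orientation: [0.0, 0.96, 0.281, 0.0]
contact_force: [1.1, -0.7, -3.8]
finger_gap: 0.238
t 14.93 pos [ 0.4854 -0.1888  0.0923] yawY -57.39 tilt [ 0.0004 -0.    ] F [ 1.13 -0.7  -3.8 ] T [-0.269 -0.174 -0.219] gap 0.238 q [-0.37  0.38  1.97  0.    0.8   0.63]
t 15.03 pos [ 0.4853 -0.1889  0.0924] yawY -57.39 tilt [ 0.0007 -0.    ] F [ 1.8  -0.3  -4.03] T [-0.177 -0.267 -0.142] gap 0.241 q [-0.37  0.38  1.97  0.    0.8   0.63]
```

View pics/s10.png

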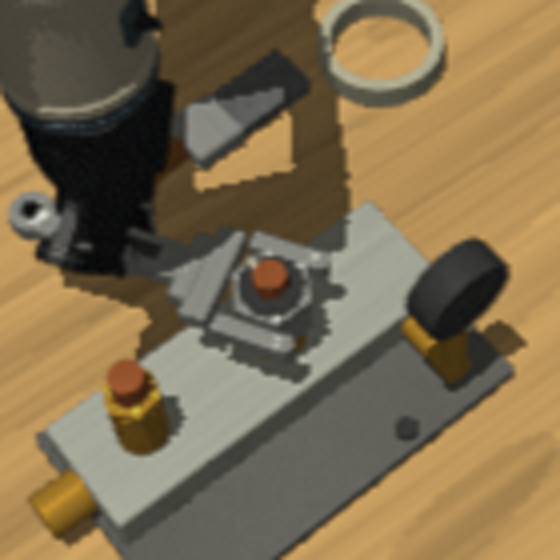

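View pics/t10.png

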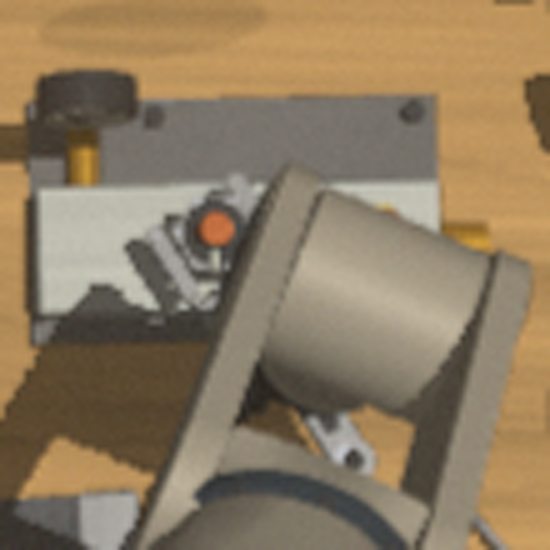

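The wrench is seated on the nut with no force, the nut stripe still points at -x (t10 (217,258)), and the prongs lie both sides. Next I turn clockwise on an arc about the nut (r = 92.5 mm) and look for the contact onset.

```bash
python3 -m pendant '[[[0,0,1.5],[0,-0.0024,0],1],[[0,0,3],[0.0001,-0.0048,0],1],[[0,0,3],[0.0001,-0.0048,0],1]]'>/dev/null; python3 -c 'from go import *;show()';  python3 -m pendant '[[[0,0,1],[0,-0.0016,0],1],[[0,0,2],[0.0001,-0.0032,0],1],[[0,0,2],[0.0001,-0.0032,0],1]]'>/dev/null; python3 -c 'from go import *;show()';  python3 -m pendant '[[[0,0,1],[0,-0.0016,0],1],[[0,0,2],[0.0001,-0.0032,0],1],[[0,0,2],[0.0001,-0.0032,0],1]]'>/dev/null; python3 -c 'from go import *;show()';python3 -m pendant '[[[0,0,1],[0,-0.0016,0],1],[[0,0,2],[0.0001,-0.0032,0],1],[[0,0,2],[0.0001,-0.0032,0],1]]'>/dev/null; python3 -c 'from go import *;show()'
```

```text
t 15.28 pos [ 0.4826 -0.1848  0.0924] yawY -60.46 tilt [ 0.0007 -0.0001] F [ 1.77 -3.61 -3.21] T [-0.409 -0.253 -0.195] gap 0.237 q [-0.37  0.37  1.98  0.    0.79  0.69]
t 15.53 pos [ 0.4812 -0.1821  0.0924] yawY -62.47 tilt [ 0.0007 -0.0002] F [ 1.48 -2.82 -3.9 ] T [-0.487 -0.338 -0.287] gap 0.235 q [-0.36  0.37  1.98  0.    0.79  0.73]
t 15.78 pos [ 0.48   -0.1793  0.0925] yawY -64.48 tilt [ 0.0012 -0.0006] F [ 3.84 -4.58 -2.78] T [-0.565 -0.633 -0.245] gap 0.238 q [-0.36  0.36  1.99 -0.    0.79  0.77]
t 16.03 pos [ 0.4792 -0.1767  0.0927] yawY -66.42 tilt [ 0.0021 -0.0014] F [ 4.23 -5.55 -3.42] T [-0.839 -0.727  0.018] gap 0.243 q [-0.36  0.36  1.99 -0.    0.79  0.8 ]
```

```bash
python3 -m pendant '[[[0,0,3],[0.0001,-0.0048,0],1],[[0,0,6],[0.0005,-0.0097,0],1],[[0,0,9],[0.0011,-0.0145,0],1],[[0,0,12],[0.002,-0.0192,0],1],[[0,0,15],[0.0032,-0.0239,0],1],[[0,0,18],[0.0045,-0.0286,0],1],[[0,0,21],[0.0061,-0.0331,0],1],[[0,0,24],[0.008,-0.0376,0],1],[[0,0,27],[0.0101,-0.042,0],1],[[0,0,30],[0.0124,-0.0463,0],1],[[0,0,30],[0.0124,-0.0463,0],1]]'; python3 - <<'E'
from go import *
o,p,R=show(); d=np.array([.5634,-.1392])-p[:2]; print("r",np.hypot(*d),"yaw of line",np.degrees(np.arctan2(d[1],d[0])))
s=cam("scene"); t=cam("top"); crop(s,190,180,140,140,4,"s11.png"); crop(t,265,130,110,110,5,"t11.png");show()
E
```

```text
time_s: 16.95
eef_pos: [0.4718, -0.1291, 0.0926]
orientation: [0.001, 0.998, -0.057, 0.001]
contact_force: [3.0, -7.7, -4.0]
finger_gap: 0.24
t 16.95 pos [ 0.4718 -0.1291  0.0926] yawY -96.51 tilt [ 0.0015 -0.0016] F [ 2.98 -7.66 -4.04] T [-1.221 -0.516 -0.046] gap 0.24 q [-0.27  0.33  2.04 -0.    0.77  1.42]
r 0.09211550730814681 yaw of line -6.266501386333793
t 17.05 pos [ 0.4718 -0.1294  0.0926] yawY -96.35 tilt [ 0.0014 -0.0015] F [ 3.59 -4.81 -3.32] T [-0.991 -0.595  0.119] gap 0.239 q [-0.27  0.33  2.04 -0.    0.77  1.41]
```

View pics/s11.png

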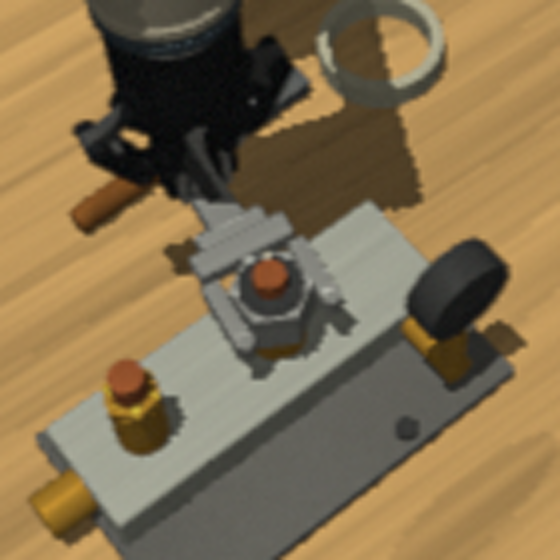

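View pics/t11.png

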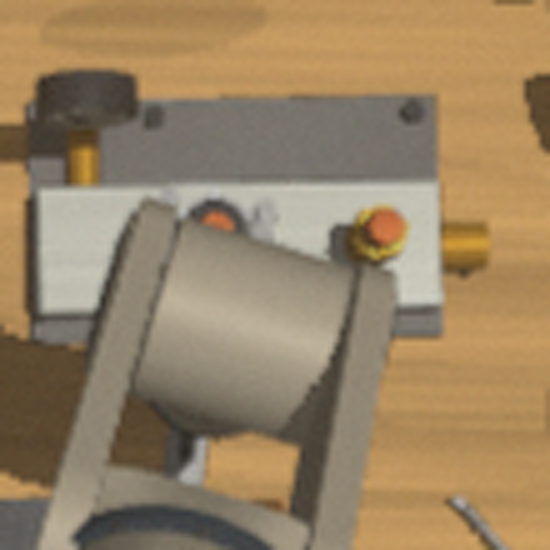

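The wrench turns with the nut at a steady load of about 8 N. Continue.

```bash
python3 -m pendant '[[[0,0,3],[0.0001,-0.0048,0],1],[[0,0,6],[0.0005,-0.0097,0],1],[[0,0,9],[0.0011,-0.0145,0],1],[[0,0,12],[0.002,-0.0192,0],1],[[0,0,15],[0.0032,-0.0239,0],1],[[0,0,18],[0.0045,-0.0286,0],1],[[0,0,21],[0.0061,-0.0331,0],1],[[0,0,24],[0.008,-0.0376,0],1],[[0,0,27],[0.0101,-0.042,0],1],[[0,0,30],[0.0124,-0.0463,0],1],[[0,0,30],[0.0124,-0.0463,0],1]]'; python3 - <<'E'
from go import *
o,p,R=show(); d=np.array([.5634,-.1392])-p[:2]; print("r",np.hypot(*d),"yaw of line",np.degrees(np.arctan2(d[1],d[0])))
E
python3 -m pendant '[[[0,0,3],[0.0001,-0.0048,0],1],[[0,0,6],[0.0005,-0.0097,0],1],[[0,0,9],[0.0011,-0.0145,0],1],[[0,0,12],[0.002,-0.0192,0],1],[[0,0,15],[0.0032,-0.0239,0],1],[[0,0,18],[0.0045,-0.0286,0],1],[[0,0,18],[0.0045,-0.0286,0],1]]'; python3 - <<'E'
from go import *
o,p,R=show(); d=np.array([.5634,-.1392])-p[:2]; print("r",np.hypot(*d),"yaw of line",np.degrees(np.arctan2(d[1],d[0])))
s=cam("scene"); t=cam("top"); crop(s,190,180,140,140,4,"s12.png"); crop(t,265,130,110,110,5,"t12.png");crop(s,235,230,45,45,12,"s12b.png");show()
E
```

```text
time_s: 17.97
eef_pos: [0.4888, -0.0846, 0.0924]
orientation: [0.001, 0.95, -0.313, 0.0]
contact_force: [2.0, -8.3, -4.3]
finger_gap: 0.24
t 17.97 pos [ 0.4888 -0.0846  0.0924] yawY -126.49 tilt [-0.0001 -0.0015] F [ 2.03 -8.3  -4.25] T [-1.352 -0.342  0.202] gap 0.24 q [-0.17  0.34  2.02 -0.    0.78  2.04]
r 0.09249529671303906 yaw of line -36.191098056351706
time_s: 18.55
eef_pos: [0.5089, -0.0642, 0.0921]
orientation: [0.001, 0.889, -0.458, -0.0]
contact_force: [1.3, -7.7, -3.8]
finger_gap: 0.241
t 18.55 pos [ 0.5089 -0.0642  0.0921] yawY -144.48 tilt [-0.0012 -0.0013] F [ 1.26 -7.75 -3.76] T [-1.209 -0.231  0.393] gap 0.241 q [-0.13  0.37  1.99 -0.    0.79  2.4 ]
r 0.09271481456434749 yaw of line -53.999999765300416
t 18.65 pos [ 0.5088 -0.0644  0.0921] yawY -144.32 tilt [-0.0009 -0.0013] F [ 2.18 -5.11 -2.65] T [-0.916 -0.309  0.358] gap 0.239 q [-0.13  0.37  1.99 -0.    0.79  2.39]
```

View pics/s12.png

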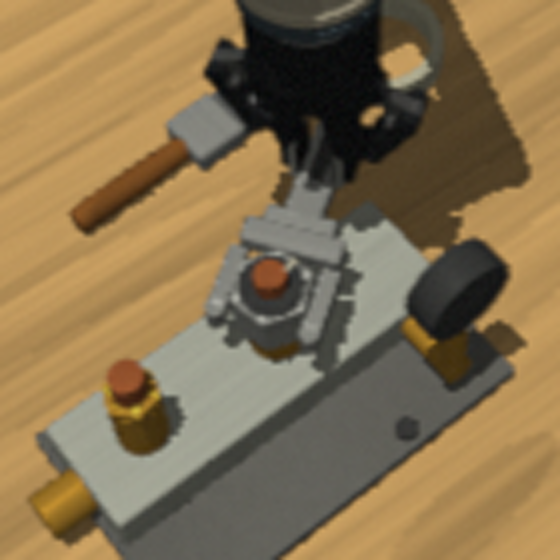

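View pics/t12.png

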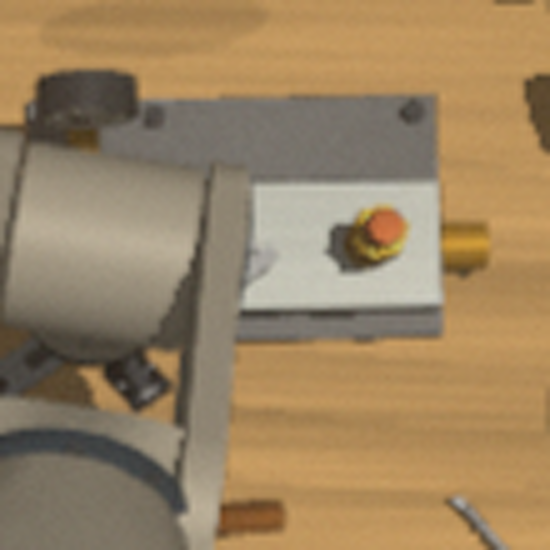

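View pics/s12b.png

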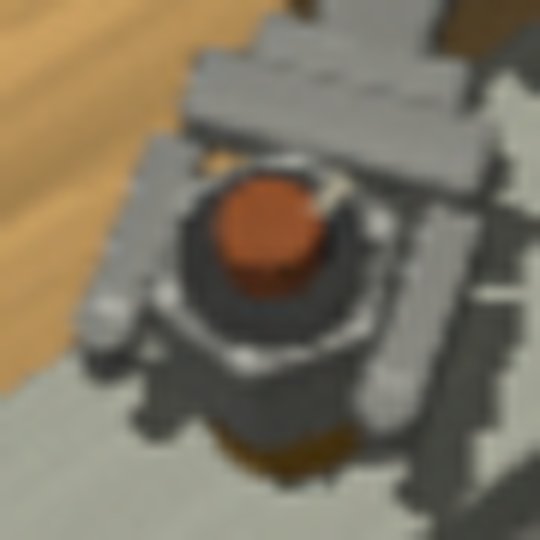

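```bash
cat > stripe.py <<'E'
from m import *
from go import show
def run(x0,y0,k,pts,s):
    o=orange(s,(240,235,40,30))[0][1]; c=plane(s,*o,.124)[:2]; print("orange",o,c)
    for p in pts:
        q=plane(s,x0+(p[0]-(k-1)/2)/k,y0+(p[1]-(k-1)/2)/k,.108)[:2]-c; print(p,q.round(4),np.degrees(np.arctan2(q[1],q[0])).round(1),np.hypot(*q).round(4))
E
python3 - <<'E'
from stripe import *
s=cam("scene"); run(235,230,12,[(335,193),(340,187),(325,203),(380,222),(165,295),(250,358),(365,322)],s)
g=cv2.cvtColor(s["frame"],cv2.COLOR_RGB2GRAY)[240:258,252:272]; print(g)
E
```

```text
orange [256.86 248.08] [ 0.56543527 -0.14083953]
(335, 193) [-0.0051  0.0182] 105.7 0.0189
(340, 187) [-0.0056  0.0198] 105.9 0.0206
(325, 203) [-0.0045  0.0154] 106.2 0.016
(380, 222) [0.0054 0.0216] 76.0 0.0222
(165, 295) [-0.0065 -0.0208] -107.4 0.0218
(250, 358) [ 0.0144 -0.0153] -46.7 0.0211
(365, 322) [0.0214 0.0067] 17.5 0.0224
[[ 91 108 119 126 128 135 138 138 138 138 137 138 136 136 137 133 133 135
  134 134]
 [ 69  74  73  79  93 110 122 130 133 136 138 140 138 138 138 137 137 135
  135 135]
 [ 87  89  77  74  77  87 110 134 125 118 123 128 132 138 140 140 139 137
  138 138]
 [119 140 121 109 104 123 150 170 127 107  94  92  98 116 126 132 137 139
  140 138]
 [123 122  95  85  71  73  76  79  80 113 128 112  74  70  81  90 103 119
  126 131]
 [116  86  69  82  91  93  91  77  69 105 155 152 106  71  69  65  67  73
   81  93]
 [ 70  68  85  91  93  95  95  95  97 123 150 107  93  94  85  67  63  64
   72  81]
 [ 58  76  93  94  94  94  95  96 109 125 106  63  70 104 121  97  72  72
   97 121]
 [ 61  82  96  93  93  94  96  95  96  84  60  53  56  93 133 120  79  84
  114 130]
 [ 62  81  96  94  94  96  95  96  92  67  41  52  57  95 142 128  75 100
  137 134]
 [ 55  70  91  93  94  95  96  95  80  42  35  54  55  62  85  98  70  99
  130 131]
 [ 54  59  79  87  85  85  84  76  52  37  41  55  57  70  93  94  81 110
  129 131]
 [ 53  54  52  52  55  61  50  42  39  44  56  56  57  78 102  87  96 126
  131 131]
 [ 54  56  51  45  48  47  43  42  47  52  57  55  56  78  95  72  92 130
  133 131]
 [ 56  56  53  50  49  47  50  49  53  57  56  54  58  90 107  76 110 130
  134 133]
 [ 56  55  55  55  56  54  55  55  57  58  53  53  82 119 100  86 127 131
  133 132]
 [ 62  52  54  54  55  54  55  55  56  55  51  62 106 139  99  97 131 133
  134 123]
 [ 85  59  56  52  52  53  54  53  52  57  74 109 148 141  92 114 132 134
  132 118]]
```

Stripe at scene crop (335,193) gives a yaw of about 105.5°. That is 77° past finger-tight (182.6°), so about 12° remain. Advance 9° and re-measure.

```bash
python3 -m pendant '[[[0,0,3],[0.0001,-0.0048,0],1],[[0,0,6],[0.0005,-0.0097,0],1],[[0,0,9],[0.0011,-0.0145,0],1],[[0,0,9],[0.0011,-0.0145,0],1],[[0,0,9],[0.0011,-0.0145,0],1]]'; python3 - <<'E'
from stripe import *
s=cam("scene"); crop(s,235,230,45,45,12,"s13b.png");show()
E
```

```text
time_s: 19.12
eef_pos: [0.5208, -0.0567, 0.092]
orientation: [0.001, 0.851, -0.524, -0.0]
contact_force: [0.7, -5.9, -1.7]
finger_gap: 0.236
t 19.17 pos [ 0.5208 -0.0568  0.0921] yawY -153.25 tilt [-0.0013 -0.0009] F [ 0.94 -5.41 -2.87] T [-0.835 -0.121  0.377] gap 0.239 q [-0.11  0.38  1.96 -0.    0.8   2.57]
```

View pics/s13b.png

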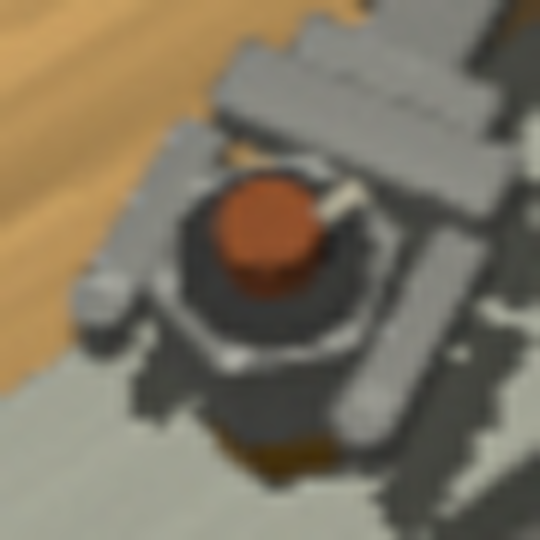

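```bash
python3 - <<'E'
from stripe import *
s=cam("scene"); run(235,230,12,[(342,200),(350,195),(330,208),(393,235),(162,275),(235,360),(345,345),(320,160)],s)
E
```

```text
orange [256.77 248.08] [ 0.56531145 -0.14100482]
(342, 200) [-0.0029  0.0186] 98.9 0.0188
(350, 195) [-0.0029  0.0205] 98.0 0.0207
(330, 208) [-0.0029  0.0157] 100.3 0.016
(393, 235) [0.0094 0.0221] 67.1 0.024
(162, 275) [-0.0103 -0.0187] -118.9 0.0214
(235, 360) [ 0.0132 -0.0177] -53.3 0.0221
(345, 345) [0.0232 0.001 ] 2.5 0.0232
(320, 160) [-0.0128  0.0202] 122.3 0.0239
```

```bash
python3 - <<'E'
from stripe import *
s=cam("scene")
S=lambda p:plane(s,235+(p[0]-5.5)/12,230+(p[1]-5.5)/12,.1)[:2]
for a,b in(((465,240),(362,415)),((190,140),(103,298)),((220,95),(495,205)),((425,40),(375,130))):
    d=S(b)-S(a); print(np.degrees(np.arctan2(d[1],d[0])),np.hypot(*d))
# header long edge direction check & predicted corners for yaw 92.6 / 97
from go import *
c=np.array([.5634,-.1392])
for y in(92.6,97.):
    c=plane(s,256.8,248.08,.124)[:2]
    L=[]
    for k in range(6):
        a=np.radians(y+30+60*k); uv=proj(s,[c[0]+.0254*np.cos(a),c[1]+.0254*np.sin(a),.108]); L.append(((uv-[235,230])*12+5.5).round(0))
    a=np.radians(y); L.append(((proj(s,[c[0]+.018*np.cos(a),c[1]+.018*np.sin(a),.108])-[235,230])*12+5.5).round(0))
    print(y,[tuple(map(int,l)) for l in L])
E
```

```text
-63.64540498517133 0.04232782066872448
-60.3205782723123 0.03825617933030716
28.97259621545175 0.06068236503609589
-61.491533240688206 0.022743954235876357
92.6 [(323, 154), (194, 172), (142, 281), (221, 372), (352, 353), (402, 242), (346, 209)]
97.0 [(313, 151), (186, 178), (144, 289), (230, 375), (360, 347), (400, 234), (341, 205)]
```

Estimates of the turn: stripe 84°, corners about 88°, wrench kinematics minus play about 90.5°. I'll stop here, centre the wrench in its play, draw it off and check the stripe with a clear view.

```bash
python3 -m pendant '[[[0,0,-2],[0,0.0032,0],1],[[0,0,-4],[0.0002,0.0065,0],1],[[0,0,-4.5],[0.0003,0.0073,0],1],[[0,0,-4.5],[0.0003,0.0073,0],1],[[0,0,-4.5],[0.0003,0.0073,0],1]]'; python3 - <<'E'
from stripe import *
s=cam("scene"); crop(s,235,230,45,45,12,"s14b.png");show()
from go import *
p=st()[1]; u=np.array([np.cos(np.radians(-58.8)),np.sin(np.radians(-58.8))]); n=np.array([-u[1],u[0]]); d=np.array([.5634,-.1392])-p[:2]; print(d@u,d@n)
E
```

```text
time_s: 19.68
eef_pos: [0.5146, -0.0596, 0.0921]
orientation: [0.0, 0.871, -0.492, -0.001]
contact_force: [-0.3, 0.5, -3.0]
finger_gap: 0.239
t 19.73 pos [ 0.5148 -0.0596  0.0922] yawY -148.93 tilt [-0.0009  0.0003] F [ 0.2   1.3  -3.78] T [ 0.112 -0.051  0.037] gap 0.242 q [-0.12  0.37  1.97  0.    0.79  2.48]
0.09330994742775421 0.0003483353602812961
```

View pics/s14b.png

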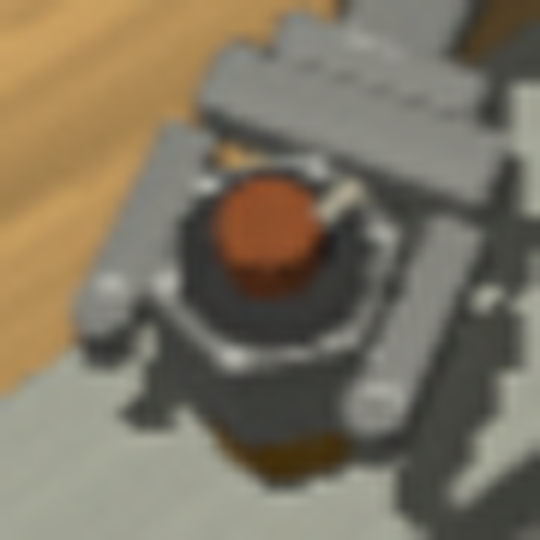

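```bash
python3 -m pendant '[[[0,0,0],[-0.004,0,0],1],[[0,0,0],[-0.012,0,0],1],[[0,0,0],[-0.024,0,0],1],[[0,0,0],[-0.038,0,0],1],[[0,0,0],[-0.055,0,0],1],[[0,0,0],[-0.075,0,0],1],[[0,0,0],[-0.09,0,0],1],[[0,0,0],[-0.12,0,-0.03],1],[[0,0,0],[-0.15,0,-0.07],1],[[0,0,0],[-0.18,0,-0.1],1],[[0,0,0],[-0.2,0,-0.1],1],[[0,0,0],[-0.2,0,-0.1],1],[[0,0,0],[-0.2,0,-0.1],1]]'; python3 - <<'E'
from stripe import *
show();s=cam("scene"); t=cam("top"); crop(s,235,230,45,45,12,"s15b.png");crop(t,290,158,36,36,16,"t15.png");show(); cv2.imwrite("pics/t15full.png",t["frame"][:,:,::-1])
E
```

```text
time_s: 20.82
eef_pos: [0.4106, 0.1129, 0.1929]
orientation: [-0.001, 0.872, -0.49, 0.0]
contact_force: [0.5, -0.7, -3.5]
finger_gap: 0.24
t 20.82 pos [0.4106 0.1129 0.1929] yawY -148.71 tilt [0.0013 0.0004] F [ 0.51 -0.73 -3.52] T [0.041 0.004 0.041] gap 0.24 q [0.26 0.08 2.08 0.   0.98 2.86]
t 20.92 pos [0.411  0.1115 0.1919] yawY -148.83 tilt [-0.0005 -0.0004] F [-0.25 -0.01 -3.68] T [ 0.049  0.004 -0.017] gap 0.242 q [ 0.26  0.09  2.08 -0.    0.98  2.86]
```

View pics/s15b.png

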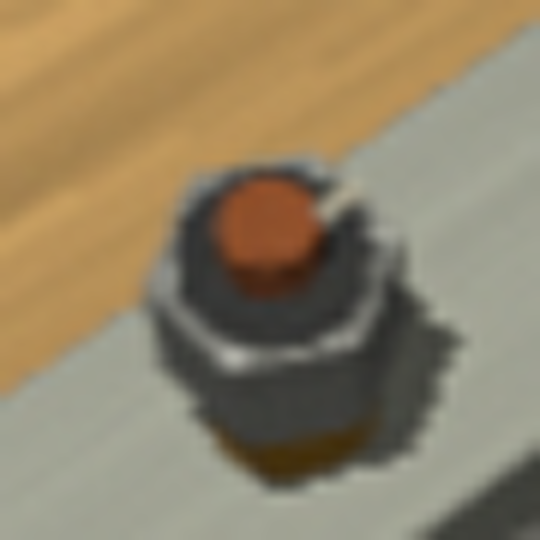

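View pics/t15.png

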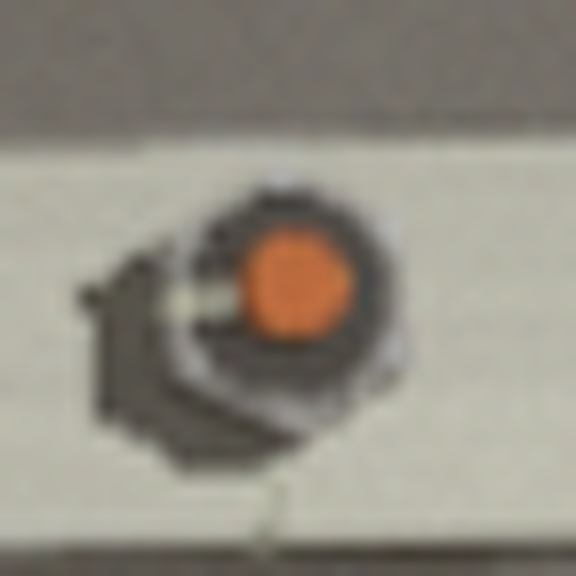

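View pics/t15full.png

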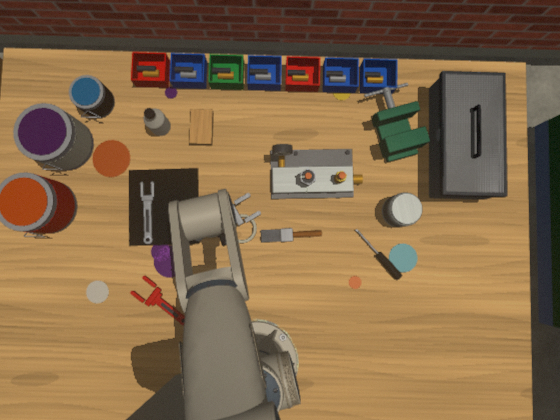

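```bash
python3 - <<'E'
from stripe import *
t=cam("top"); s=cam("scene")
o=orange(t,(295,160,30,30))[0][1]; c=plane(t,*o,.124)[:2]; print(o,c)
P=lambda x,y:plane(t,290+(x-7.5)/16,158+(y-7.5)/16,.108)[:2]
for p in((180,302),(205,302),(230,300)):
    d=P(*p)-c; print(p,d,np.degrees(np.arctan2(d[1],d[0])))
d=P(180,302)-P(232,299); print("dir",np.degrees(np.arctan2(d[1],d[0])))
# corners in top: 
for p in((285,178),(395,225),(395,360),(175,245),(300,425),(178,370)):
    d=P(*p)-c; print(p,np.degrees(np.arctan2(d[1],d[0])).round(1),np.hypot(*d).round(4))
run(235,230,12,[(345,197),(393,245),(235,360),(158,285),(200,180),(318,160)],s)
S=lambda p:plane(s,235+(p[0]-5.5)/12,230+(p[1]-5.5)/12,.108)[:2]
d=S((357,187))-S((322,215));print("dir s",np.degrees(np.arctan2(d[1],d[0])))
E
```

```text
[307.71 175.5 ] [ 0.56238821 -0.14040562]
(180, 302) [-0.00098683  0.01939347] 92.91297417109948
(205, 302) [-0.00085956  0.01475168] 93.33476797556825
(230, 300) [-0.00035781  0.01011746] 92.02545917210092
dir 94.89827484294219
(285, 178) 0.9 0.0228
(395, 225) -54.3 0.0249
(395, 360) -117.4 0.0234
(175, 245) 64.8 0.0227
(300, 425) -171.8 0.0236
(178, 370) 125.1 0.0238
orange [256.77 248.08] [ 0.56531145 -0.14100482]
(345, 197) [-0.0031  0.0194] 99.0 0.0197
(393, 245) [0.0111 0.0209] 61.9 0.0236
(235, 360) [ 0.0132 -0.0177] -53.3 0.0221
(158, 285) [-0.009  -0.0205] -113.7 0.0224
(200, 180) [-0.0232 -0.0011] -177.2 0.0232
(318, 160) [-0.013   0.0199] 123.1 0.0238
dir s 96.11995624147698
```

The clear top view shows the stripe at t15 (180..230,301), at 93–95°. With the corners in both cameras at about 94.4°, the nut has turned about 88° past finger-tight (target 90°). Now I put the wrench back.

```bash
python3 -c '
from go import *
show(); print(rel([.4410,.2515,.12],-85.5))'
```

```text
t 21.02 pos [0.4114 0.1109 0.1916] yawY -148.92 tilt [-0.0013 -0.0005] F [-0.48  0.33 -3.07] T [0.123 0.037 0.071] gap 0.24 q [ 0.26  0.09  2.08 -0.    0.98  2.86]
(array([ 6.000e-02,  6.000e-02, -6.342e+01]), array([-0.1051, -0.098 ,  0.0715]))
```

```bash
python3 -m pendant '[[[0,0,-6],[-0.01,-0.01,0],1],[[0,0,-12],[-0.02,-0.02,0],1],[[0,0,-18],[-0.03,-0.03,0],1],[[0,0,-24],[-0.04,-0.04,0],1],[[0,0,-30],[-0.05,-0.05,0],1],[[0,0,-36],[-0.06,-0.06,0],1],[[0,0,-42],[-0.07,-0.07,0],1],[[0,0,-48],[-0.08,-0.08,0.01],1],[[0,0,-54],[-0.09,-0.09,0.025],1],[[0,0,-60],[-0.1,-0.095,0.04],1],[[0,0,-63.4],[-0.105,-0.098,0.06],1],[[0,0,-63.4],[-0.105,-0.098,0.0715],1],[[0,0,-63.4],[-0.105,-0.098,0.0715],1],[[0,0,-63.4],[-0.105,-0.098,0.0715],1],[[0,0,-63.4],[-0.105,-0.098,0.0715],1]]'; python3 - <<'E'
from stripe import *
s=cam("scene"); crop(s,270,40,170,170,4,"s16.png"); show()
from go import *
print(rel([.4410,.2515,.012],-85.5))
E
```

```text
time_s: 22.27
eef_pos: [0.442, 0.2515, 0.121]
orientation: [0.0, 0.999, 0.039, -0.0]
contact_force: [0.5, 0.3, -3.3]
finger_gap: 0.242
t 22.32 pos [0.4422 0.2517 0.1214] yawY -85.56 tilt [0.0007 0.0003] F [ 0.86 -0.43 -2.36] T [-0.044  0.046  0.039] gap 0.236 q [ 0.51  0.31  1.98 -0.    0.85  2.01]
(array([-0.02, -0.04, -0.06]), array([-1.300e-03,  1.000e-04,  1.094e-01]))
```

View pics/s16.png

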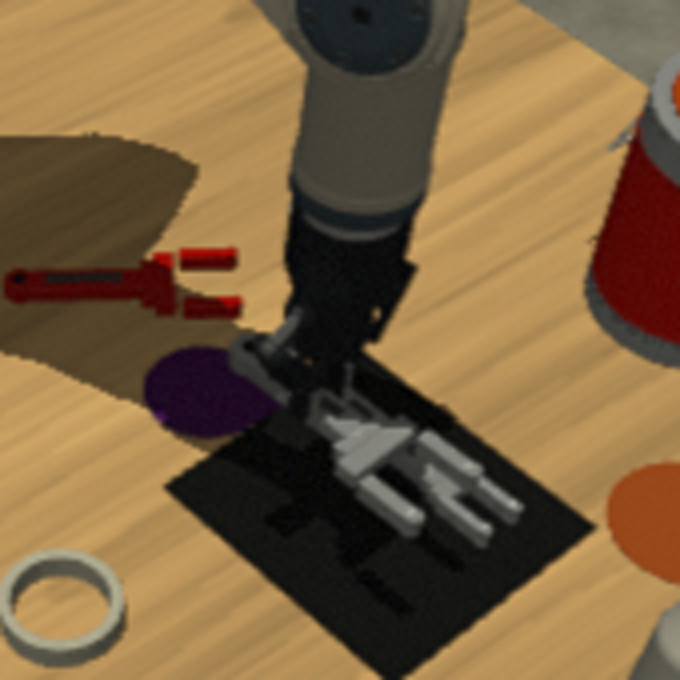

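The wrench is held level over its old spot, clear of the small wrench. Lower it gently.

```bash
python3 -m pendant '[[[0,0,0],[-0.001,0,0.03],1],[[0,0,0],[-0.001,0,0.06],1],[[0,0,0],[-0.001,0,0.085],1],[[0,0,0],[-0.001,0,0.1],1],[[0,0,0],[-0.001,0,0.105],1],[[0,0,0],[-0.001,0,0.107],1],[[0,0,0],[-0.001,0,0.107],1]]';python3 -c 'from go import *;show()'
```

```text
time_s: 22.9
eef_pos: [0.4412, 0.252, 0.0145]
orientation: [-0.0, 0.999, 0.039, 0.0]
contact_force: [-0.5, 0.3, -3.2]
finger_gap: 0.24
t 22.9 pos [0.4412 0.252  0.0145] yawY -85.52 tilt [0.0009 0.0005] F [-0.51  0.29 -3.16] T [0.023 0.185 0.025] gap 0.24 q [ 0.52  0.49  2.03 -0.    0.62  2.01]
```

```bash
python3 -m pendant '[[[0,0,0],[0,0,0.002],1],[[0,0,0],[0,0,0.0035],1],[[0,0,0],[0,0,0.0035],1]]';python3 -c 'from go import *;show()'
```

```text
time_s: 23.15
eef_pos: [0.4411, 0.2521, 0.011]
orientation: [-0.0, 0.999, 0.039, 0.001]
contact_force: [-0.0, 0.3, -2.2]
finger_gap: 0.241
t 23.15 pos [0.4411 0.2521 0.011 ] yawY -85.49 tilt [0.0014 0.0008] F [-0.04  0.28 -2.24] T [ 0.03  -0.023  0.02 ] gap 0.241 q [0.52 0.5  2.03 0.   0.61 2.01]
```

```bash
python3 -m pendant '[[[0,0,0],[0,0,0.0005],1],[[0,0,0],[0,0,0.0005],0.2],[[0,0,0],[0,0,0.0005],0],[[0,0,0],[0,0,0.0005],-0.3],[[0,0,0],[0,0,0.0005],-0.3],[[0,0,0],[0,0,0.0005],-0.3],[[0,0,0],[0,0,-0.02],-0.3],[[0,0,0],[0,0,-0.06],-0.3],[[0,0,0],[0,0,-0.1],-0.5],[[0,0,0],[0,0,-0.14],-1],[[0,0,0],[0.0,0.04,-0.18],-1],[[0,0,0],[-0.03,0.08,-0.2],-1],[[0,0,0],[-0.06,0.12,-0.2],-1],[[0,0,0],[-0.08,0.16,-0.2],-1],[[0,0,0],[-0.08,0.19,-0.2],-1],[[0,0,0],[-0.08,0.2,-0.2],-1],[[0,0,0],[-0.08,0.2,-0.2],-1],[[0,0,0],[-0.08,0.2,-0.2],-1]]'; python3 - <<'E'
from stripe import *
show(); s=cam("scene"); t=cam("top"); cv2.imwrite("pics/s17.png",s["frame"][:,:,::-1]); cv2.imwrite("pics/t17.png",t["frame"][:,:,::-1]); crop(s,305,120,120,95,6,"s17m.png")
E
```

```text
time_s: 24.65
eef_pos: [0.3763, 0.045, 0.2106]
orientation: [-0.0, 0.999, 0.038, 0.0]
contact_force: [0.9, 0.4, -0.2]
finger_gap: 0.998
t 24.65 pos [0.3763 0.045  0.2106] yawY -85.69 tilt [0.0009 0.0002] F [ 0.86  0.44 -0.23] T [-0.014  0.007  0.042] gap 0.998 q [ 0.11 -0.02  2.14  0.    1.02  1.61]
```

View pics/s17.png

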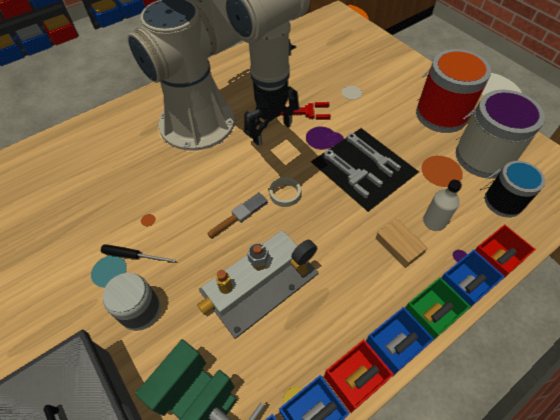

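View pics/s17m.png

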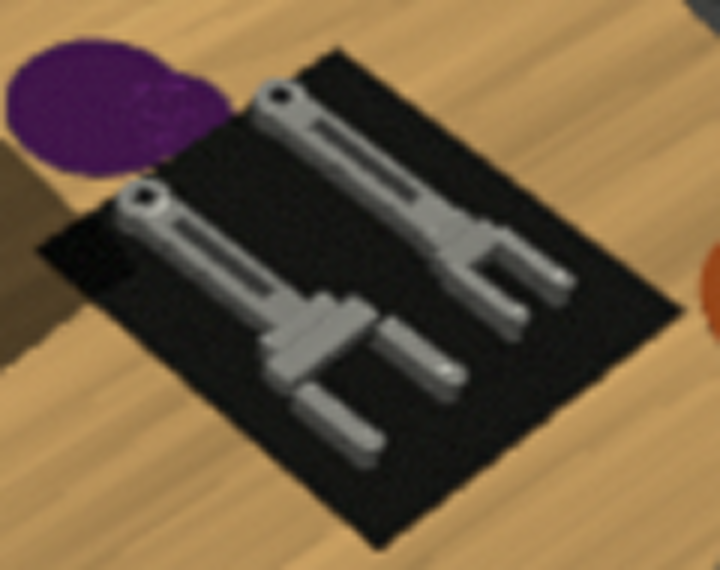

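View pics/t17.png

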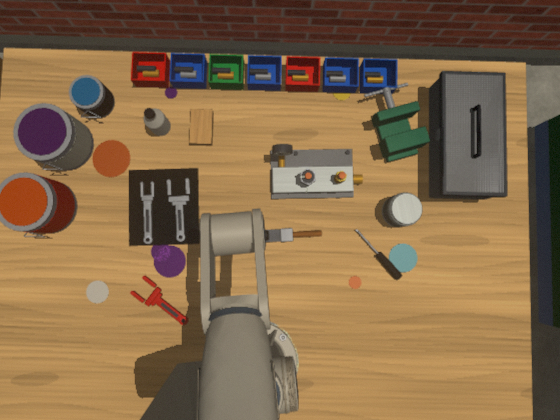

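The wrench lies flat on the mat at almost its old place (top (178,208)). Both wrenches and the bystanders are where they were, and the gripper is clear. Handing in.

```bash
python3 -c 'from rig import arm;print(arm.job_done())'
```

```text
the job is handed in; nothing more can be done
None
```

The gland nut is run down finger-tight and tightened about 88° further. The fitting wrench is back flat on the mat, and the job was handed in at about 25 s of the 66 s allowed.

- **Finger-tight:** I turned the nut about 135° clockwise with the bare fingers, until the torque jumped at the point the white stripes predicted. In the top view the nut's stripe then pointed along the header stripe. The fingers went 1–2° past the onset of that torque, so they may have turned the nut up to a degree past finger-tight.
- **Quarter turn:** I slid the wide-jaw wrench on from the side and turned it on an arc about the nut, then backed off inside the play and drew it off.
- **Check on the turn:** With the wrench off, the stripe in the top view and the nut's corners in both views put the nut 88° past finger-tight, give or take about 2°. Two figures disagreed: the stripe in the scene view alone read about 84–87°, and the wrench's own angle less its play gave about 90–91°.
- **Placing:** The last pictures show the wrench flat on the mat at almost its old spot, and everything else apparently unmoved. The gripper is clear of everything.

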